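# Pin the gearbox jig and gauge the gaps

### The arm

A 6-joint arm with a two-finger parallel gripper is mounted at the origin on the work surface. World frame = base frame: x ahead of the robot, y to its left, z up, the work surface at z = 0. Lengths are in m, angles in rad, forces in N, time in s.
With the tool pointing down it reaches from about 0.275 to 0.85 m from the base axis. Payload 19 kg.
Tool frame: the origin (TCP) lies at the very end of the fingers, on their centre line; the grasp point (between the pads) lies r.pinch_z behind it (r.pinch_z is the distance from the TCP to the grasp point, in m); z points along the fingers, y is the direction in which the jaws open and shut (so a half turn about z gives the same grasp; the last joint's range is limited). The gripper opens to 85 mm and grips with 20 to 120 N. Pads are 22 mm wide; open, the fingers measure 114 mm over their backs; the gripper's body (76 mm by 85 mm) begins 54 mm behind the grasp point. The pads swing forward as they close: fully open they stand 13 mm farther back than shut.
Start: joints at [1.068, 0.15, 1.437, -0, 1.554, -0.134], TCP at [0.207, 0.536, 0.231] pointing down, gripper open.
Joint ranges: [-2.8, 2.8], [-0.68, 2.1], [0.12, 2.68], [-1.39, 4.53], [0.16, 2.79], [-2.81, 2.81]. Speed limits (rad/s): [1.89, 1.89, 2.22, 3.01, 3.01, 3.01].

### API

Orientations are given as a unit quaternion [w, x, y, z].
In Python, from rig import r gives the robot as it stands.
- The arm moves only by the tool drive_tool, never from a script. Its argument "motion" is a list of rows, each a list of 2 entries, a list of its own where there are three numbers: the shift along the tool's x, y, z scaled (see below), then the turn about the tool's z scaled (see below). In form: [[[tx, ty, tz], spin], ...]. A call has 1 to 5 rows; each row shifts and turns the commanded pose from where the row before left it, along the tool's axes as they then stand; what a row does not reach is not made up. The controller multiplies each number of a shift by 20 mm and each number of a turn by 6 degrees. A row lasts 1/12 s, in which the tool goes at most 41.7 mm and 7.16 degrees, less where a joint would pass 70% of its speed; a pose out of reach is approached as far as the arm can. A call with a number of a shift or a turn outside -1 to 1 is refused whole. A call with a gripper value outside its range is refused whole. "grip" is the closure, from -1 (fully open) to 1 (shut), so that 0 is half open, set as the call begins (left out, the last holds). The fingers move at their own pace and stop on an object; the grip force is fixed at half the most. Time passes only in rows, so rows that do not move let the fingers close. It gives the time, the measured TCP pose, the force and the opening at its end, in the units of the state.
- r.sense(): the state, without advancing time (a new reading comes with each control period).
- r.snapshot(name): name is "scene" or "top" or "wrist"; returns a dict with "color" (384x512x3 uint8, red, green, blue), "camera_matrix" (3x3 intrinsics, pixels), "R" (3x3) and "t" (3): a world point X has camera coordinates R X + t. Camera axes: x right, y down, z forward; pixel columns grow to the right and rows downward; lengths in m; the calibration is good to about 2 mm. The wrist camera is an equidistant fisheye: a pixel r from the principal point sees the ray r / f radians off the axis. A picture is of the moment at which its call begins. There is no depth.
- r.close_job(): hands the job in, once; it reports no verdict.
The state is a dict: "time_s": time; "q": joint angles; "qd": joint speeds; "joint_efforts": joint torques, N m; "tcp_pos": TCP position; "ee_rot": TCP orientation; "ft_force": force on the tool from outside, world axes, zero at the start; "ft_torque": the same for the moment, N m; "finger_gap": opening from 0.0 (shut) to 1.0 (fully open).
Only numpy, scipy, OpenCV 4.12 (cv2) and the standard library are available. Lean on these libraries where they do the work, as an engineer would, in place of code of your own. Each camera call takes 0.05 s, during which the arm holds its last target. There are 200 camera calls.

### The job

Slide every locating pin that lies on the bench into the holder of its own size, handle upright, fully home so that the holder's side spring plunger drops into the pin's groove. When all are in, take the gap gauge from its wooden stand and check each pin, thickest first and thinnest last: lower the blade from above into the gap between handle and holder until its shoulder rests, pause a moment, and lift it out. Then stand the gauge back in its slot; leave everything else on the bench where it is.

Things in the scene. Friction and masses are not known exactly. Their poses are not given: they have to be found in the camera images.
- pin_big: the thickest locating pin: steel shank 26 mm across, 95 mm long with tapered foot, on a black handle block 30 mm long (x), 44 mm wide (y). Origin: on the shank's axis, mid handle; x towards the foot (shank from x = 15 to 110 mm), z to the handle's top. Handle spans z = -13 to +45 mm; the pin lies flat on its underside. Groove at x = 49 mm. May be absent
- mouth_big (a point): mouth centre of the fixed grey holder for the thickest pin, 60 mm above the bench; x into the level bore, y to the plunger knob's side, z up. Square bore 28.5 mm wide behind a 10 mm deep funnel 37.5 mm wide, closed 86 mm in. A pin that is home touches that end: its origin at (-24, 0, 0) mm here, axes parallel, handle 9 mm before the plate
- holder_big: the same holder; origin under its mouth on the bench, same axes. Front plate 54 mm wide, 10 mm thick, top 105 mm above the bench; the tunnel behind it is lower. Under the mouth a steel ledge 44 mm wide juts out 42 mm towards -x, its top 15 mm below the bore's axis; a home pin's handle sits just above it. The 9 mm gap is open from the top 32 mm down to the shank
- plunger_big (a joint): spring plunger in the side of holder big, 25 mm in from the mouth: its outward travel in m; 0 when the bore is empty, 0.003 to 0.005 while it rides on the full shank, under 0.002 in the groove of a pin that is home. Riding over it takes about 10 to 20 N
- pin_mid: the middle locating pin: steel shank 20 mm across, 80 mm long with tapered foot, on a black handle block 30 mm long (x), 44 mm wide (y). Origin: on the shank's axis, mid handle; x towards the foot (shank from x = 15 to 95 mm), z to the handle's top. Handle spans z = -10 to +45 mm; the pin lies flat on its underside. Groove at x = 49 mm. May be absent
- mouth_mid (a point): mouth centre of the fixed grey holder for the middle pin, 60 mm above the bench; x into the level bore, y to the plunger knob's side, z up. Square bore 22.5 mm wide behind a 10 mm deep funnel 31.5 mm wide, closed 71 mm in. A pin that is home touches that end: its origin at (-24, 0, 0) mm here, axes parallel, handle 9 mm before the plate
- holder_mid: the same holder; origin under its mouth on the bench, same axes. Front plate 54 mm wide, 10 mm thick, top 105 mm above the bench; the tunnel behind it is lower. Under the mouth a steel ledge 44 mm wide juts out 42 mm towards -x, its top 12 mm below the bore's axis; a home pin's handle sits just above it. The 9 mm gap is open from the top 32 mm down to the shank
- plunger_mid (a joint): spring plunger in the side of holder mid, 25 mm in from the mouth: its outward travel in m; 0 when the bore is empty, 0.003 to 0.005 while it rides on the full shank, under 0.002 in the groove of a pin that is home. Riding over it takes about 10 to 20 N
- pin_small: the thinnest locating pin: steel shank 14 mm across, 65 mm long with tapered foot, on a black handle block 30 mm long (x), 44 mm wide (y). Origin: on the shank's axis, mid handle; x towards the foot (shank from x = 15 to 80 mm), z to the handle's top. Handle spans z = -7 to +45 mm; the pin lies flat on its underside. Groove at x = 49 mm. May be absent
- mouth_small (a point): mouth centre of the fixed grey holder for the thinnest pin, 60 mm above the bench; x into the level bore, y to the plunger knob's side, z up. Square bore 16.5 mm wide behind a 10 mm deep funnel 25.5 mm wide, closed 56 mm in. A pin that is home touches that end: its origin at (-24, 0, 0) mm here, axes parallel, handle 9 mm before the plate
- holder_small: the same holder; origin under its mouth on the bench, same axes. Front plate 54 mm wide, 10 mm thick, top 105 mm above the bench; the tunnel behind it is lower. Under the mouth a steel ledge 44 mm wide juts out 42 mm towards -x, its top 9 mm below the bore's axis; a home pin's handle sits just above it. The 9 mm gap is open from the top 32 mm down to the shank
- plunger_small (a joint): spring plunger in the side of holder small, 25 mm in from the mouth: its outward travel in m; 0 when the bore is empty, 0.003 to 0.005 while it rides on the full shank, under 0.002 in the groove of a pin that is home. Riding over it takes about 10 to 20 N
- gauge: gap gauge, 90 mm tall, upright: steel blade 5 mm thick (x), 24 mm wide (y), 30 mm long, pointing down from a steel shoulder plate 26 x 36 x 6 mm; dark wooden grip 18 mm (x) by 30 mm (y), from 6 to 60 mm up. Origin: middle of the shoulder's underside, z up. In a gap its x lies along the pin's x (either way round), its shoulder resting on handle and plate, whose tops are level
- gauge_tip (a point): middle of the blade's rounded lower end, 30 mm below the gauge's origin
- stand_slot (a point): top centre of the slot in the fixed wooden gauge stand (60 x 70 mm, 50 mm high); slot 9 mm along x, 30 mm along y, open to the bench. The gauge stands in it on its shoulder, its x along the slot's x (either way round)
- wrench: open wrench, 190 mm, lying flat in front of the robot; a bystander, leave it alone
- bearing: bearing ring 62 mm across, 18 mm high; a bystander, leave it alone
- pulley: dark V-belt pulley 84 mm across, 42 mm high; a bystander, leave it alone
- oil: grey oil bottle 60 mm across, 160 mm tall; a bystander, leave it alone
- tin: tin 76 mm across, 90 mm tall; a bystander, leave it alone
- driver: screwdriver, 190 mm, lying flat; a bystander, leave it alone
- carton: cardboard carton 90 x 120 x 70 mm; a bystander, leave it alone
Mind the look-alikes: they are no part of the job. Leave any orange or turquoise look-alike of the pin_small alone.

How it is judged:
By the outcome, as a careful person would: the job done as asked, in the order asked, and still so for the second after the job is handed in, with the robot touching nothing.
Of pin_big, pin_mid, pin_small only 2 to 3 are there at a start; the rules pass over those that are not, and their reading is None.
At some moment in a run one of pin_big, pin_mid, pin_small may be knocked a few centimetres aside while the robot is not near it.
It also fails if it takes over 210 s, if anything falls off the work surface, if the arm or the gripper's body presses on something with over 40 N, if the wrist force passes 120 N, or if a joint passes its speed limit or range.

## Working session

There is one attempt and no reset: what is moved stays moved. The work goes in short steps, Python scripts to look and compute and a tool call to move; the robot and the scene stay as the last step left them, time stands still between calls to the robot, and variables do not carry over. Pictures are saved under pics/ and viewed, about 12 in all and at most 16, crops included, and the job is handed in when it is done.

Besides the shell and the picture viewer there is one more tool, called after "Emit:" as name(argument=value, ...), one argument or row to a line, values as JSON. drive_tool: Moves the arm, as the interface text tells. Shifts and turns lie within -1 to 1; 1 stands for 20 mm of shift or 6 degrees of turn. Its arguments: {"type":"object","properties":{"motion":{"type":"array"},"grip":{"type":"number"}},"required":["motion"]}

```bash
ls; mkdir -p pics; python3 - <<'E'
from rig import r
import cv2,numpy as np,pickle
s=r.sense();print(s,r.pinch_z)
d={}
for n in("scene","top","wrist"):
    p=r.snapshot(n);d[n]=p;cv2.imwrite(f"pics/{n}0.png",p["color"][:,:,::-1]);print(n,p["camera_matrix"],p["R"],p["t"])
pickle.dump(d,open("d0.pkl","wb"))
a=np.vstack([cv2.resize(d[n]["color"],(768,576),interpolation=cv2.INTER_CUBIC) for n in("scene",)])
cv2.imwrite("pics/s0.png",a[:,:,::-1])
cv2.imwrite("pics/t0.png",cv2.resize(d["top"]["color"],(768,576),interpolation=cv2.INTER_CUBIC)[:,:,::-1])
E
```

```text
pics
{'time_s': 0.0, 'q': array([ 1.06797808e+00,  1.51006912e-01,  1.43804187e+00, -2.67720235e-05,
        1.55378659e+00, -1.33998540e-01]), 'qd': array([-0.00154241,  0.00070489,  0.00059754,  0.00025185,  0.00076851,
       -0.00016805]), 'joint_efforts': array([ 1.46736402e-04, -7.13015199e+01, -5.70893383e+01, -7.88150192e-05,
        8.30861478e-03, -2.21230590e-05]), 'tcp_pos': array([0.20720133, 0.53610425, 0.23065815]), 'ee_rot': array([-1.81808512e-04,  1.83366155e-01,  9.83044489e-01, -5.94316040e-04]), 'ft_force': array([-0.43748352, -1.41984668,  0.49120497]), 'ft_torque': array([-0.05998231, -0.01438578,  0.07468506]), 'finger_gap': 1.0026052501541824} 0.0187
scene [[348.8438238    0.         257.52868306]
 [  0.         348.8438238  197.32994158]
 [  0.           0.           1.        ]] [[-0.50115016  0.86534102  0.00578228]
 [ 0.67213289  0.39344768 -0.62724501]
 [-0.54505586 -0.31045748 -0.77880053]] [ 0.30258216 -0.30817857  1.31886604]
top [[347.07978034   0.         257.32960616]
 [  0.         347.07978034 191.63941785]
 [  0.           0.           1.        ]] [[ 2.37449005e-02 -9.99712522e-01  3.32463058e-03]
 [-9.90700122e-01 -2.39762507e-02 -1.33934342e-01]
 [ 1.33975551e-01 -1.13454303e-04 -9.90984631e-01]] [-0.03982138  0.54187645  1.146268  ]
wrist [[297.31863964   0.         254.47176619]
 [  0.         297.31863964 190.50584661]
 [  0.           0.           1.        ]] [[ 3.60146057e-01  9.32895487e-01 -9.10437779e-04]
 [ 8.92923848e-01 -3.44431990e-01  2.89919998e-01]
 [ 2.70151474e-01 -1.05226496e-01 -9.57050451e-01]] [-0.57421979 -0.03905112  0.37923   ]
```

View pics/s0.png

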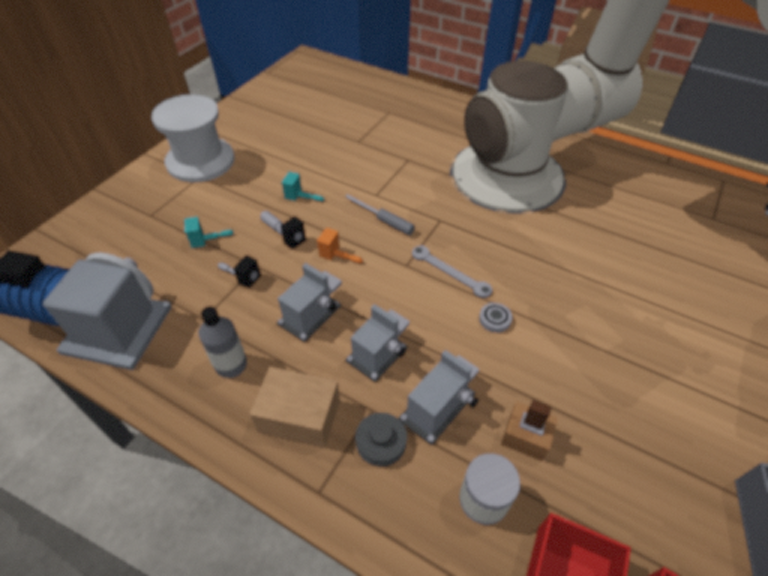

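View pics/t0.png

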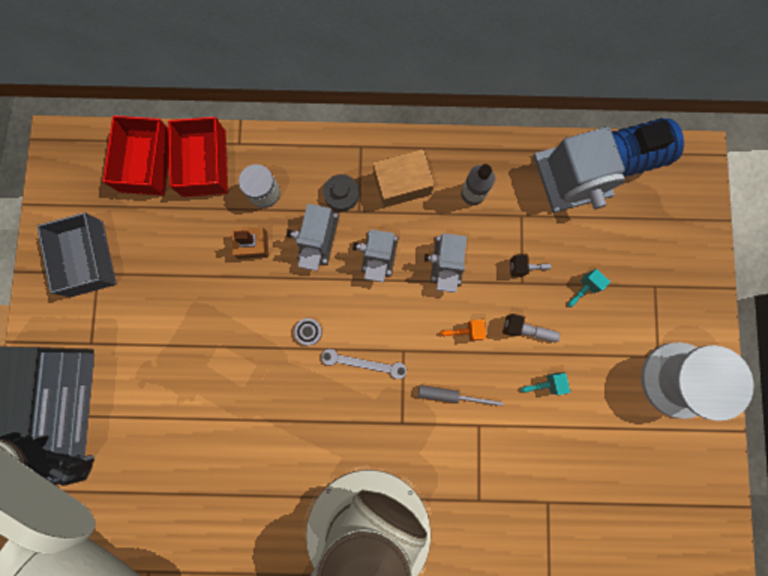

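```bash
cat > h.py <<'E'
import numpy as np,cv2,pickle
from rig import r
def ray(p,uv):
    K=p["camera_matrix"];R=np.array(p["R"]);t=np.array(p["t"]);uv=np.atleast_2d(uv).astype(float)
    return -R.T@t,uv,K,R
def cast(p,uv,z,fish=False):
    c,uv,K,R=ray(p,uv)
    a=(uv[:,0]-K[0,2])/K[0,0];b=(uv[:,1]-K[1,2])/K[1,1]
    if fish:
        th=np.hypot(a,b)+1e-12;d=np.c_[a/th*np.sin(th),b/th*np.sin(th),np.cos(th)]
    else: d=np.c_[a,b,np.ones_like(a)]
    d=d@R
    return c+d*((z-c[2])/d[:,2])[:,None]
def proj(p,X,fish=False):
    X=np.atleast_2d(X)@np.array(p["R"]).T+p["t"];K=p["camera_matrix"]
    if fish:
        rr=np.hypot(X[:,0],X[:,1])+1e-12;th=np.arctan2(rr,X[:,2]);q=X[:,:2]/rr[:,None]*th[:,None]
    else:q=X[:,:2]/X[:,2:]
    return q*K[0,0]+K[:2,2]
def yaw():
    w,x,y,z=r.sense()["ee_rot"];R=np.array([2*(x*y+w*z),1-2*(x*x+z*z)])  # unused
    return np.arctan2(1-2*(x*x+z*z),2*(x*y-w*z))  # angle of tool y (jaw)
def crop(p,x0,y0,x1,y1,k,name):
    c=p["color"][y0:y1,x0:x1];cv2.imwrite(name,cv2.resize(c,None,fx=k,fy=k,interpolation=cv2.INTER_CUBIC)[:,:,::-1])
def go(X,jaw=None):
    """print tool-frame move in units (20mm, 6deg) to reach world X (TCP), jaw angle deg"""
    s=r.sense();a=yaw();d=np.array(X)-s["tcp_pos"]
    y=np.array([np.cos(a),np.sin(a)]);x=np.array([np.cos(a+np.pi/2),np.sin(a+np.pi/2)])
    m=np.array([d[:2]@x,d[:2]@y,-d[2]])/0.02
    # tool z down: positive spin about tool z lowers the world angle
    sp=None if jaw is None else -((jaw-np.degrees(a)+180)%360-180)/6
    print("t",round(s["time_s"],2),"tcp",s["tcp_pos"].round(4),"jaw",round(np.degrees(a),2),"units",m.round(2),"spin",sp,"F",np.round(s["ft_force"],1),"gap",round(s["finger_gap"],3),"q",s["q"].round(2))
E
python3 - <<'E'
from h import *
d=pickle.load(open("d0.pkl","rb"))
crop(d["top"],150,125,410,280,3,"pics/tc.png")
p=d["top"]
for n,uv,z in [("holderL",(315,207),.105),("holderM",(378,235),.105),("holderR",(450,240),.105),("pinA h",(519,265),.05),("pinA tip",(549,266),.01),("pinB h",(515,325),.055),("pinB tip",(558,336),.013),("gauge",(245,238),.12)]:
    print(n,cast(p,np.array(uv)/1.5,z).round(3))
go([.5,-.3,.3],0)
E
```

```text
holderL [[0.707 0.132 0.105]]
holderM [[ 0.648 -0.007  0.105]]
holderR [[ 0.641 -0.163  0.105]]
pinA h [[ 0.599 -0.326  0.05 ]]
pinA tip [[ 0.606 -0.407  0.01 ]]
pinB h [[ 0.463 -0.315  0.055]]
pinB tip [[ 0.443 -0.423  0.013]]
gauge [[0.631 0.277 0.12 ]]
t 0.15 tcp [0.2072 0.5362 0.2309] jaw 68.87 units [-28.73 -33.72  -3.46] spin 11.478081188753768 F [-0.1  0.1 -0.3] gap 1.001 q [ 1.07  0.15  1.44  0.    1.55 -0.13]
```

View pics/tc.png

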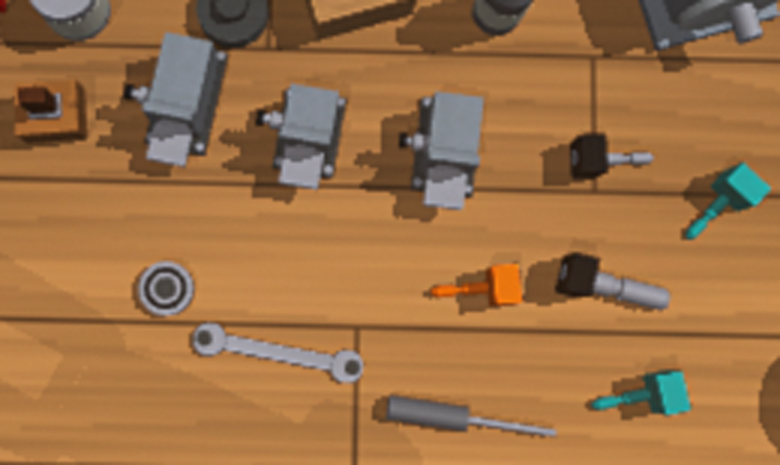

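Emit:
drive_tool(
  motion=[
    [[-0.85,-1,-0.1],0],
    [[-0.85,-1,-0.1],0],
    [[-0.85,-1,-0.1],0],
    [[-0.85,-1,-0.1],0],
    [[-0.85,-1,-0.1],0],
  ],
)

```text
time_s: 0.57
tcp_pos: [0.2506, 0.4112, 0.2411]
ee_rot: [-0.0, 0.183, 0.983, -0.0]
ft_force: [1.0, 0.6, 1.3]
finger_gap: 1.003
```

Emit:
drive_tool(
  motion=[
    [[-0.85,-1,-0.1],0],
    [[-0.85,-1,-0.1],0],
    [[-0.85,-1,-0.1],0],
    [[-0.85,-1,-0.1],0],
    [[-0.85,-1,-0.1],0],
  ],
)

```text
time_s: 0.98
tcp_pos: [0.2938, 0.2872, 0.2513]
ee_rot: [-0.0, 0.183, 0.983, -0.0]
ft_force: [0.8, 0.4, -0.0]
finger_gap: 0.999
```

Emit:
drive_tool(
  motion=[
    [[-0.85,-1,-0.1],0],
    [[-0.85,-1,-0.1],0],
    [[-0.85,-1,-0.1],0],
    [[-0.85,-1,-0.1],0],
    [[-0.85,-1,-0.1],0],
  ],
)

```text
time_s: 1.4
tcp_pos: [0.337, 0.1633, 0.2614]
ee_rot: [0.0, 0.183, 0.983, -0.0]
ft_force: [0.9, -0.3, 1.6]
finger_gap: 0.998
```

Emit:
drive_tool(
  motion=[
    [[-0.85,-1,-0.1],0],
    [[-0.85,-1,-0.1],0],
    [[-0.85,-1,-0.1],0],
    [[-0.85,-1,-0.1],0],
    [[-0.85,-1,-0.1],0],
  ],
)

```text
time_s: 1.82
tcp_pos: [0.3803, 0.0393, 0.2714]
ee_rot: [0.0, 0.183, 0.983, -0.0]
ft_force: [0.3, 0.2, -0.1]
finger_gap: 1.0
```

Emit:
drive_tool(
  motion=[
    [[-0.85,-1,-0.1],0],
    [[-0.85,-1,-0.1],0],
    [[-0.85,-1,-0.1],0],
    [[-0.85,-1,-0.1],0],
    [[-0.85,-1,-0.1],0],
  ],
)

```text
time_s: 2.23
tcp_pos: [0.4236, -0.0847, 0.2813]
ee_rot: [-0.0, 0.183, 0.983, -0.0]
ft_force: [-0.1, 0.5, -0.2]
finger_gap: 0.998
```

Emit:
drive_tool(
  motion=[
    [[-0.85,-1,-0.1],0],
    [[-0.85,-1,-0.1],0],
    [[-0.85,-1,-0.1],0],
    [[-0.85,-1,-0.1],0],
    [[-0.85,-1,-0.1],0],
  ],
)

```text
time_s: 2.65
tcp_pos: [0.4669, -0.2085, 0.2912]
ee_rot: [-0.0, 0.183, 0.983, 0.0]
ft_force: [0.1, -0.0, -0.4]
finger_gap: 0.997
```

Emit:
drive_tool(
  motion=[
    [[-0.85,-0.9,-0.1],1],
    [[0,0,0],1],
    [[0,0,0],1],
    [[0,0,0],1],
    [[0,0,0],1],
  ],
)

```text
time_s: 3.07
tcp_pos: [0.476, -0.2303, 0.293]
ee_rot: [-0.0, 0.434, 0.901, 0.0]
ft_force: [-0.0, -0.2, -0.2]
finger_gap: 1.0
```

Emit:
drive_tool(
  motion=[
    [[0,0,0],1],
    [[0,0,0],1],
    [[0,0,0],1],
    [[0,0,0],1],
    [[0,0,0],1],
  ],
)

```text
time_s: 3.48
tcp_pos: [0.476, -0.2301, 0.2931]
ee_rot: [-0.0, 0.652, 0.758, -0.0]
ft_force: [-0.4, -0.4, 0.4]
finger_gap: 1.0
```

Emit:
drive_tool(
  motion=[
    [[0,0,0],1],
    [[0,0,0],1],
    [[0,0,0],1],
    [[0,0,0],0],
    [[0,0,0],0],
  ],
)

```text
time_s: 3.9
tcp_pos: [0.476, -0.2301, 0.2932]
ee_rot: [-0.0, 0.76, 0.65, -0.0]
ft_force: [-0.5, -0.7, 0.1]
finger_gap: 1.0
```

```bash
python3 - <<'E'
from h import *
go([.463,-.315,.2],-10)
p=r.snapshot("wrist");pickle.dump(p,open("w1.pkl","wb"))
crop(p,0,0,512,384,1.5,"pics/w1.png")
print(proj(p,[[.463,-.315,.055],[.6,-.326,.05]],True))
E
```

```text
t 3.9 tcp [ 0.476  -0.2301  0.2932] jaw -8.94 units [-4.3   0.02  4.66] spin 0.1763342274653752 F [-0.5 -0.7  0.1] gap 1.0 q [-0.6   0.04  1.43 -0.    1.67 -0.44]
[[253.92179029 220.75593823]
 [349.14343893 211.72850061]]
```

View pics/w1.png

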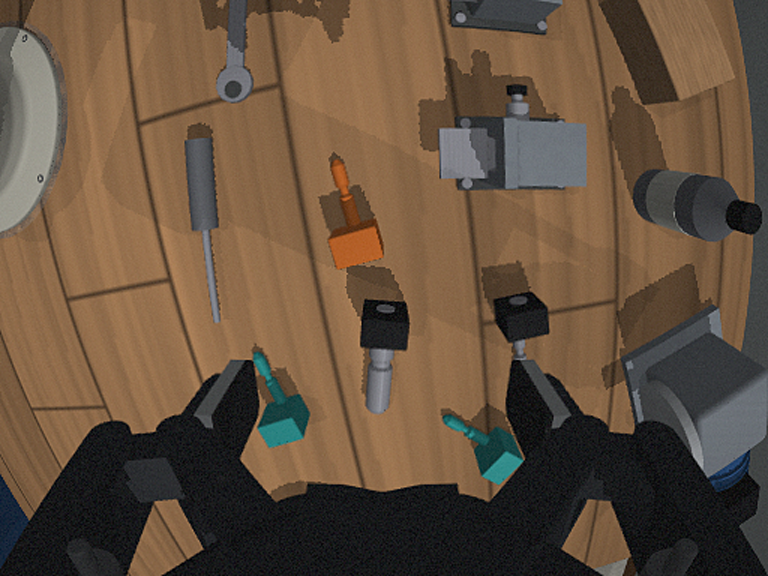

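```bash
python3 - <<'E'
from h import *
p=pickle.load(open("w1.pkl","rb"))
print(-p["R"].T@p["t"])
crop(p,220,190,380,290,5,"pics/w1c.png")
g=p["color"].astype(int).max(2)<45
g=g.astype(np.uint8);g[235:,:]=0;g[:,:225]=0;g[:,372:]=0
n,l,s,c=cv2.connectedComponentsWithStats(g)
for i in range(1,n):
    if s[i,4]>100: print(s[i],c[i])
for z1,z2 in((.058,.013),(.055,.010),(.052,.007)):
  for h,t in(((387,309),(378,410)),((519,301),(519,358))):
    a,b=cast(p,np.array(h)/1.5,z1,True)[0],cast(p,np.array(t)/1.5,z2,True)[0];d=(b-a)[:2];print(z1,a.round(4),b.round(4),np.hypot(*d).round(4),np.degrees(np.arctan2(d[1],d[0])))
E
```

```text
[ 0.48826484 -0.15797201  0.43614922]
[329 194  37  34 882] [347.21995465 211.1814059 ]
[240 200  33  33 905] [256.0198895  216.82209945]
0.058 [ 0.472  -0.2933  0.058 ] [ 0.4421 -0.4266  0.013 ] 0.1366 -102.64780459444147
0.058 [ 0.5939 -0.3052  0.058 ] [ 0.6035 -0.3888  0.013 ] 0.0841 -83.41194086600746
0.055 [ 0.4719 -0.2944  0.055 ] [ 0.4418 -0.4285  0.01  ] 0.1375 -102.65264403220212
0.055 [ 0.5947 -0.3064  0.055 ] [ 0.6044 -0.3904  0.01  ] 0.0846 -83.46225675733406
0.052 [ 0.4717 -0.2954  0.052 ] [ 0.4414 -0.4304  0.007 ] 0.1383 -102.65742370122824
0.052 [ 0.5956 -0.3075  0.052 ] [ 0.6052 -0.392   0.007 ] 0.085 -83.51202498902329
```

View pics/w1c.png

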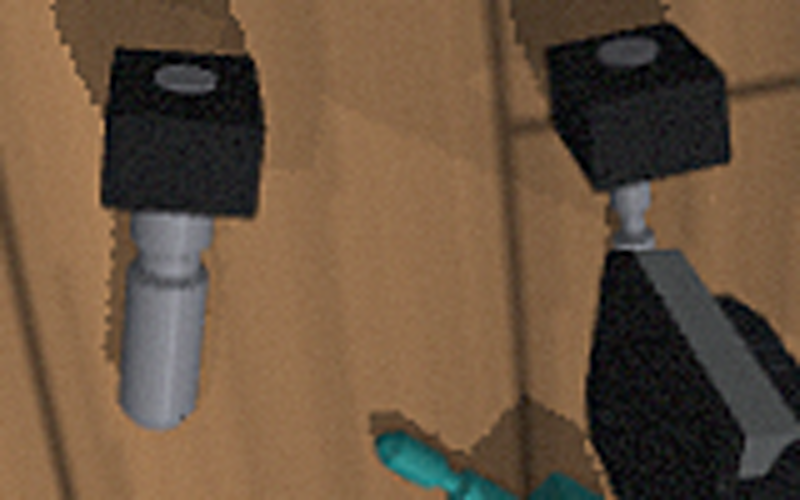

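```bash
python3 - <<'E'
from h import *
p=pickle.load(open("w1.pkl","rb"))
f=lambda uv,z:cast(p,np.array(uv)/5+[220,190],z,True)
for n,zs,top,sh in(("B",[(.058,.013),(.055,.01)],[(110,112),(264,117),(256,215),(103,206)],[(172,222),(160,420)]),("S",[(.052,.007)],[(562,112),(726,82),(730,162),(596,190)],[(631,190),(632,240)])):
  for z1,z2 in zs:
    T=f(top,z1);S=f(sh,z2);c=T.mean(0)
    e=[np.degrees(np.arctan2(*(v[1::-1]))) for v in (T[1]-T[0],T[2]-T[3],T[3]-T[0],T[2]-T[1],S[1]-S[0])]
    print(n,c.round(4),[np.linalg.norm(v).round(4) for v in(T[1]-T[0],T[2]-T[3],T[3]-T[0],T[2]-T[1])],np.round(e,1),S.round(4).tolist(),np.linalg.norm(S[1,:2]-c[:2]))
E
```

```text
B [ 0.4665 -0.3172  0.058 ] [np.float64(0.042), np.float64(0.0429), np.float64(0.0283), np.float64(0.0296)] [ -11.   -12.7 -103.7 -102.  -102. ] [[0.4573, -0.3554, 0.013], [0.4419, -0.4279, 0.013]] 0.11343577730032335
B [ 0.4663 -0.3184  0.055 ] [np.float64(0.0424), np.float64(0.0432), np.float64(0.0285), np.float64(0.0298)] [ -11.   -12.7 -103.7 -102.  -102. ] [[0.4571, -0.3568, 0.01], [0.4416, -0.4298, 0.01]] 0.11410490452253776
S [ 0.6018 -0.3344  0.052 ] [np.float64(0.05), np.float64(0.042), np.float64(0.0276), np.float64(0.0256)] [  0.8   1.8 -71.5 -88.5 -90.9] [[0.6062, -0.3725, 0.007], [0.6059, -0.3909, 0.007]] 0.056632072913857225
```

Emit:
drive_tool(
  motion=[
    [[0,0,0],0.5],
    [[-1,0.1,1],0],
    [[-1,0.1,1],0],
    [[-1,0.1,1],0],
    [[-1,0.1,1],0],
  ],
  grip=-1,
)

```text
time_s: 4.37
tcp_pos: [0.4669, -0.3108, 0.2125]
ee_rot: [0.0, 0.777, 0.63, -0.0]
ft_force: [0.4, -0.1, -0.7]
finger_gap: 0.997
```

Emit:
drive_tool(
  motion=[
    [[-0.36,0,1],0],
    [[0,0,1],0],
    [[0,0,1],0],
    [[0,0,1],0],
    [[0,0,0],0],
  ],
)

```text
time_s: 4.78
tcp_pos: [0.4643, -0.3161, 0.1295]
ee_rot: [-0.003, 0.777, 0.63, -0.0]
ft_force: [-0.8, 1.5, -0.3]
finger_gap: 1.0
```

```bash
python3 - <<'E'
from h import *
go([.466,-.317,.018],-12)
p=r.snapshot("wrist");pickle.dump(p,open("w2.pkl","wb"))
crop(p,128,100,384,292,2.5,"pics/w2.png")
E
```

```text
t 4.78 tcp [ 0.4643 -0.3161  0.1295] jaw -11.97 units [-0.03  0.09  5.58] spin 0.005152551538884609 F [-0.8  1.5 -0.3] gap 1.0 q [-0.73  0.18  1.61 -0.    1.36 -0.53]
```

View pics/w2.png

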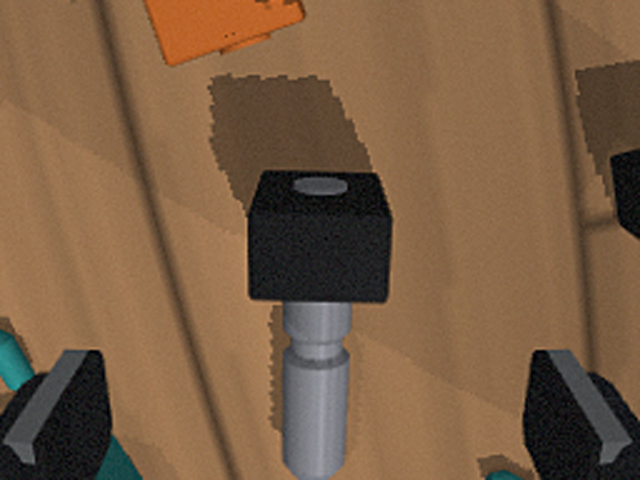

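```bash
python3 - <<'E'
from h import *
p=pickle.load(open("w2.pkl","rb"))
f=lambda uv,z:cast(p,np.array(uv)/2.5+[128,100],z,True)
T=f([(250,214),(390,214),(388,302),(249,299)],.058);print(T.round(4),T.mean(0));S=f([(319,303),(313,470)],.013);d=S[1]-S[0];print(S,np.degrees(np.arctan2(d[1],d[0])))
go([*T.mean(0)[:2],.018],-12)
E
```

```text
[[ 0.448  -0.3     0.058 ]
 [ 0.4893 -0.3087  0.058 ]
 [ 0.4836 -0.3367  0.058 ]
 [ 0.4413 -0.3268  0.058 ]] [ 0.46553474 -0.31804047  0.058     ]
[[ 0.45853532 -0.35083985  0.013     ]
 [ 0.44025663 -0.42561831  0.013     ]] -103.73591134897784
t 4.83 tcp [ 0.4648 -0.3165  0.1319] jaw -12.0 units [-0.07  0.05  5.69] spin 0.0007076991551239568 F [-0.3 -0.4  0.5] gap 0.998 q [-0.73  0.18  1.61 -0.    1.36 -0.53]
```

Emit:
drive_tool(
  motion=[
    [[-0.07,0.05,1],0.1],
    [[0,0,1],0],
    [[0,0,1],0],
    [[0,0,1],0],
    [[0,0,1],0],
  ],
)

```text
time_s: 5.25
tcp_pos: [0.467, -0.3192, 0.0343]
ee_rot: [0.001, 0.781, 0.625, 0.0]
ft_force: [0.6, 0.5, -0.7]
finger_gap: 0.999
```

Emit:
drive_tool(
  motion=[
    [[0,0,0.3],0],
    [[0,0,0.35],0],
    [[0,0,0],0],
    [[0,0,0],0],
  ],
)

```text
time_s: 5.58
tcp_pos: [0.4667, -0.3191, 0.0215]
ee_rot: [0.001, 0.781, 0.625, 0.0]
ft_force: [-0.4, -0.5, -0.1]
finger_gap: 0.996
```

Emit:
drive_tool(
  motion=[
    [[0,0,0],0],
    [[0,0,0],0],
    [[0,0,0],0],
    [[0,0,0],0],
    [[0,0,0],0],
  ],
  grip=1,
)

```text
time_s: 6.0
tcp_pos: [0.4664, -0.3189, 0.0212]
ee_rot: [0.0, 0.781, 0.624, -0.0]
ft_force: [-2.3, 1.8, 8.4]
finger_gap: 0.506
```

Emit:
drive_tool(
  motion=[
    [[0,0,0],0],
    [[0,0,0],0],
    [[0,0,0],0],
    [[0,0,0],0],
    [[0,0,0],0],
  ],
)

```text
time_s: 6.42
tcp_pos: [0.4664, -0.3189, 0.0212]
ee_rot: [0.0, 0.781, 0.624, 0.0]
ft_force: [-1.7, 1.7, 8.1]
finger_gap: 0.511
```

```bash
python3 - <<'E'
from h import *
p=pickle.load(open("d0.pkl","rb"))["top"]
f=lambda uv,z:cast(p,np.array(uv)/3+[150,125],z).round(4)
print("L ledge end corners, plate top corners",f([(147,160),(184,164)],.045).tolist(),f([(146,119),(194,131)],.105).tolist())
print("M",f([(279,182),(317,188)],.051).tolist())
print("R",f([(427,203),(464,208)],.048).tolist())
go([.5,.08,.22],90)
E
```

```text
L ledge end corners, plate top corners [[0.5824, 0.1725, 0.045], [0.5788, 0.1304, 0.045]] [[0.617, 0.1653, 0.105], [0.6051, 0.113, 0.105]]
M [[0.5599, 0.022, 0.051], [0.5541, -0.0209, 0.051]]
R [[0.5405, -0.145, 0.048], [0.5358, -0.1866, 0.048]]
t 6.42 tcp [ 0.4664 -0.3189  0.0212] jaw -12.73 units [19.82 -2.76 -9.94] spin -17.1216813219156 F [-1.7  1.7  8.1] gap 0.511 q [-0.74  0.29  1.72 -0.    1.13 -0.51]
```

Emit:
drive_tool(
  motion=[
    [[0,0,-0.5],0],
    [[0,0,-1],0],
    [[0,0,-1],0],
    [[0,0,-1],0],
    [[0,0,-1],0],
  ],
)

```text
time_s: 6.83
tcp_pos: [0.4661, -0.3185, 0.1119]
ee_rot: [-0.0, 0.781, 0.624, -0.0]
ft_force: [0.1, -0.8, -2.9]
finger_gap: 0.511
```

Emit:
drive_tool(
  motion=[
    [[0,0,-1],-1],
    [[0,0,-1],-1],
    [[0,0,-1],-1],
    [[0,0,-1],-1],
    [[0,0,-1],-1],
  ],
)

```text
time_s: 7.25
tcp_pos: [0.466, -0.3184, 0.2119]
ee_rot: [0.0, 0.591, 0.807, -0.0]
ft_force: [0.3, 0.1, -3.2]
finger_gap: 0.513
```

Emit:
drive_tool(
  motion=[
    [[0,0,-0.5],-1],
    [[0,0,0],-1],
    [[0,0,0],-1],
    [[0,0,0],-1],
    [[0,0,0],-1],
  ],
)

```text
time_s: 7.67
tcp_pos: [0.4661, -0.3184, 0.2209]
ee_rot: [0.0, 0.362, 0.932, -0.0]
ft_force: [0.3, -0.2, -2.7]
finger_gap: 0.51
```

Emit:
drive_tool(
  motion=[
    [[0,0,0],-1],
    [[0,0,0],-1],
    [[0,0,0],-1],
    [[0,0,0],-1],
    [[0,0,0],-1],
  ],
)

```text
time_s: 8.08
tcp_pos: [0.4661, -0.3185, 0.2209]
ee_rot: [-0.0, 0.108, 0.994, -0.0]
ft_force: [1.1, -0.4, -3.9]
finger_gap: 0.511
```

Emit:
drive_tool(
  motion=[
    [[0,0,0],-0.45],
    [[0,1,0],0],
    [[0,1,0],0],
    [[0,1,0],0],
    [[0,1,0],0],
  ],
)

```text
time_s: 8.5
tcp_pos: [0.48, -0.2389, 0.2208]
ee_rot: [-0.0, 0.088, 0.996, -0.0]
ft_force: [0.5, 0.1, -1.4]
finger_gap: 0.511
```

Emit:
drive_tool(
  motion=[
    [[0.2,1,0],0],
    [[0.2,1,0],0],
    [[0.2,1,0],0],
    [[0.2,1,0],0],
    [[0.2,1,0],0],
  ],
)

```text
time_s: 8.92
tcp_pos: [0.4775, -0.1368, 0.2209]
ee_rot: [0.0, 0.087, 0.996, -0.0]
ft_force: [0.4, 0.0, -3.2]
finger_gap: 0.507
```

Emit:
drive_tool(
  motion=[
    [[0.2,1,0],0],
    [[0.2,1,0],0],
    [[0.2,1,0],0],
    [[0.2,1,0],0],
    [[0.2,1,0],0],
  ],
)

```text
time_s: 9.33
tcp_pos: [0.4752, -0.0349, 0.2209]
ee_rot: [0.0, 0.087, 0.996, -0.0]
ft_force: [0.7, 1.0, -2.9]
finger_gap: 0.508
```

Emit:
drive_tool(
  motion=[
    [[0.2,1,0],0],
    [[0.2,1,0],0],
    [[0.2,1,0],0],
    [[0.2,1,0],0],
    [[0.2,1,0],0],
  ],
)

```text
time_s: 9.75
tcp_pos: [0.4729, 0.067, 0.2209]
ee_rot: [0.0, 0.087, 0.996, -0.0]
ft_force: [0.6, -0.1, -3.3]
finger_gap: 0.503
```

Emit:
drive_tool(
  motion=[
    [[0.2,1,0],0],
    [[0.2,1,0],0],
    [[0.2,1,0],0],
    [[0.2,1,0],0],
    [[0,0,0],0],
  ],
)

```text
time_s: 10.17
tcp_pos: [0.471, 0.1503, 0.2208]
ee_rot: [-0.0, 0.086, 0.996, 0.0]
ft_force: [0.1, 0.4, -2.5]
finger_gap: 0.507
```

```bash
python3 - <<'E'
from h import *
p=r.snapshot("wrist");pickle.dump(p,open("w3.pkl","wb"))
crop(p,0,0,512,384,1.5,"pics/w3.png")
go([.47,.15,.22],80)
E
```

```text
t 10.22 tcp [0.4711 0.1489 0.2207] jaw 80.1 units [0.06 0.04 0.04] spin 0.016213597887282088 F [ 0.1 -0.4 -3.1] gap 0.509 q [ 0.15 -0.02  1.64  0.    1.52 -1.25]
```

View pics/w3.png

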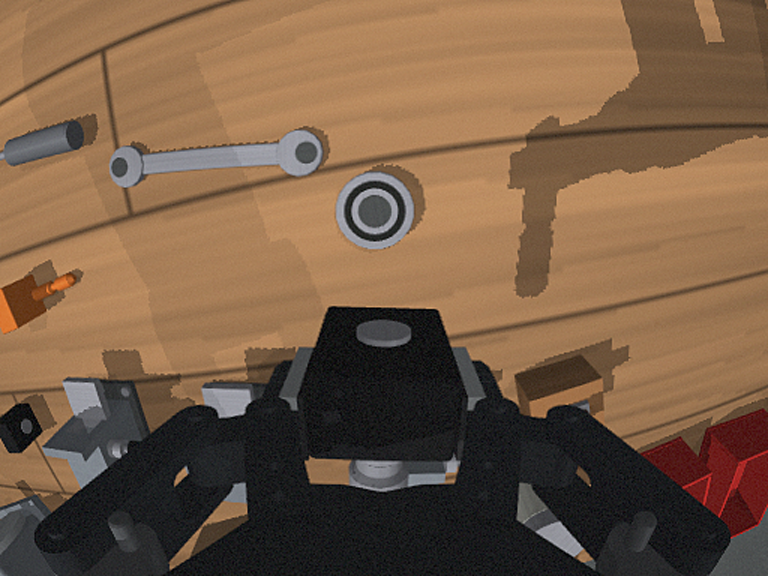

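Emit:
drive_tool(
  motion=[
    [[0.2,1,0],0],
    [[0.2,1,0],0],
    [[0.2,1,0],0],
    [[0.2,1,0],0],
    [[0.2,1,0],0],
  ],
)

```text
time_s: 10.63
tcp_pos: [0.4691, 0.2498, 0.2207]
ee_rot: [0.0, 0.088, 0.996, -0.0]
ft_force: [1.7, 0.5, -2.6]
finger_gap: 0.512
```

Emit:
drive_tool(
  motion=[
    [[0.2,1,0],0],
    [[0.2,1,0],0],
    [[0.2,1,0],0],
    [[0.2,1,0],0],
    [[0,0,0],0],
  ],
)

```text
time_s: 11.05
tcp_pos: [0.4672, 0.3332, 0.2203]
ee_rot: [-0.0, 0.087, 0.996, 0.0]
ft_force: [0.3, 1.3, -2.8]
finger_gap: 0.511
```

```bash
python3 - <<'E'
from h import *
p=r.snapshot("wrist");pickle.dump(p,open("w4.pkl","wb"))
print(proj(p,[[.622,.145,.06],[.6,0,.06],[.58,-.16,.06]],True)*1.5)
crop(p,0,150,256,384,3,"pics/w4.png")
go([.471,.15,.22],80)
E
```

```text
[[208.40023835 459.90786908]
 [ 83.88893795 444.18555118]
 [ -8.91566891 428.06085497]]
t 11.1 tcp [0.4673 0.3318 0.2203] jaw 80.05 units [-1.76 -8.92  0.01] spin 0.007856466964052325 F [-0.3 -1.5 -2.3] gap 0.511 q [ 0.48  0.15  1.46 -0.    1.53 -0.91]
```

View pics/w4.png

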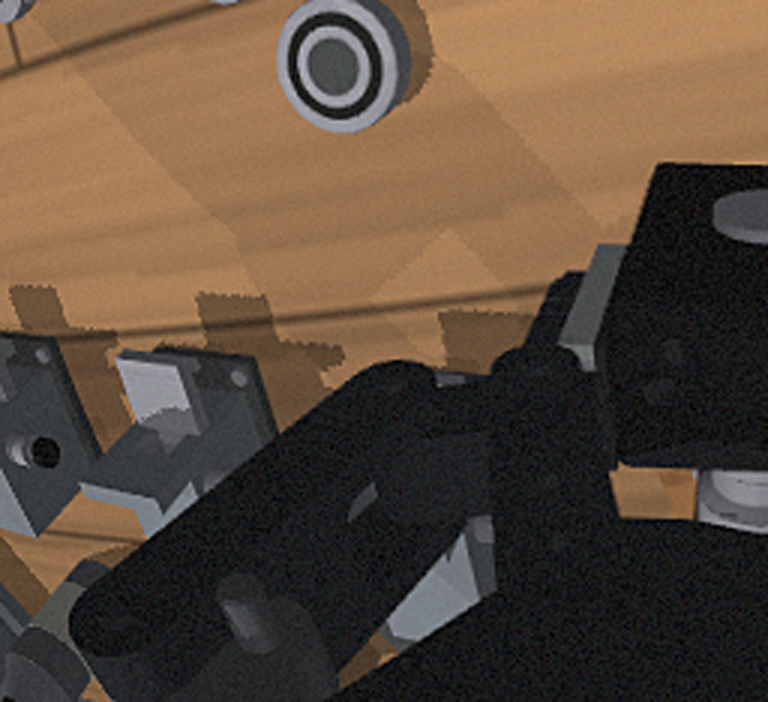

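Emit:
drive_tool(
  motion=[
    [[-0.3,-1,-0.3],0],
    [[-0.3,-1,-0.3],0],
    [[-0.3,-1,-0.3],0],
    [[-0.3,-1,-0.3],0],
    [[-0.3,-1,-0.3],0],
  ],
)

```text
time_s: 11.52
tcp_pos: [0.4795, 0.2253, 0.2509]
ee_rot: [0.0, 0.088, 0.996, -0.0]
ft_force: [0.6, -0.1, -2.0]
finger_gap: 0.507
```

Emit:
drive_tool(
  motion=[
    [[-0.3,-1,-0.3],0],
    [[-0.3,-1,-0.3],0],
    [[-0.3,-1,-0.3],0],
    [[-0.3,-1,-0.3],0],
    [[-0.3,-1,-0.3],0],
  ],
)

```text
time_s: 11.93
tcp_pos: [0.4913, 0.1216, 0.2809]
ee_rot: [0.0, 0.088, 0.996, -0.0]
ft_force: [0.4, -0.1, -2.4]
finger_gap: 0.509
```

Emit:
drive_tool(
  motion=[
    [[-0.3,-1,-0.3],0],
    [[-0.3,-1,-0.3],0],
    [[0,0,0],1],
    [[0,0,0],1],
    [[0,0,0],1],
  ],
)

```text
time_s: 12.35
tcp_pos: [0.4962, 0.0807, 0.2927]
ee_rot: [0.0, 0.246, 0.969, -0.0]
ft_force: [-0.2, -0.1, -2.7]
finger_gap: 0.511
```

Emit:
drive_tool(
  motion=[
    [[0,0,0],1],
    [[0,0,0],1],
    [[0,0,0],1],
    [[0,0,0],1],
    [[0,0,0],1],
  ],
)

```text
time_s: 12.77
tcp_pos: [0.4961, 0.0812, 0.2926]
ee_rot: [0.0, 0.488, 0.873, -0.0]
ft_force: [-0.4, -0.4, -2.1]
finger_gap: 0.511
```

Emit:
drive_tool(
  motion=[
    [[0,0,0],1],
    [[0,0,0],1],
    [[0,0,0],1],
    [[0,0,0],1],
    [[0,0,0],1],
  ],
)

```text
time_s: 13.18
tcp_pos: [0.4961, 0.0812, 0.2926]
ee_rot: [0.0, 0.697, 0.717, -0.0]
ft_force: [-1.1, 0.0, -3.6]
finger_gap: 0.512
```

Emit:
drive_tool(
  motion=[
    [[0,0,0],1],
    [[0,0,0],1],
    [[0,0,0],0],
    [[0,0,0],0],
  ],
)

```text
time_s: 13.52
tcp_pos: [0.4963, 0.0815, 0.2925]
ee_rot: [0.0, 0.765, 0.644, -0.0]
ft_force: [-0.3, -0.2, -2.3]
finger_gap: 0.509
```

```bash
python3 - <<'E'
from h import *
go([.471,.15,.22],80)
p=r.snapshot("wrist");pickle.dump(p,open("w5.pkl","wb"))
print(proj(p,[[.622,.145,.06],[.6,0,.06],[.58,-.16,.06]],True))
crop(p,230,0,480,250,3,"pics/w5.png")
E
```

```text
t 13.52 tcp [0.4963 0.0815 0.2925] jaw -9.88 units [ 3.16 -1.83  3.63] spin -14.980585638131657 F [-0.3 -0.2 -2.3] gap 0.509 q [ 0.01 -0.01  1.49 -0.    1.67  0.18]
[[341.92307411  97.23426563]
 [337.83921577 205.81368684]
 [330.79784734 299.56030952]]
```

View pics/w5.png

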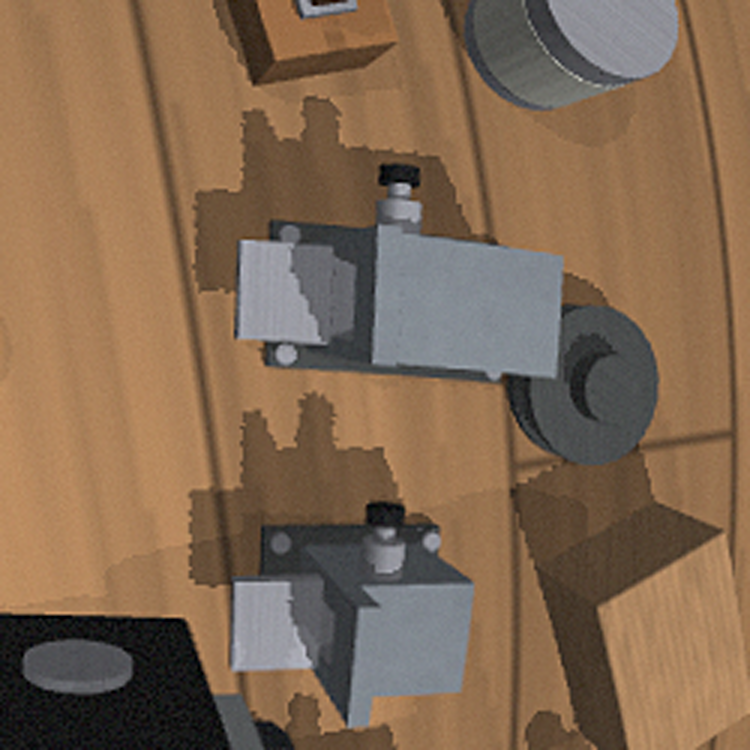

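```bash
cat >> h.py <<'E'
def hold(p,uvl,uvp,zl,off,k):
    L=cast(p,np.array(uvl)/k+off,zl,True);P=cast(p,np.array(uvp)/k+off,.105,True)
    for n,A,s in(("ledge",L,.042),("plate",P,0)):
        d=(A[0]-A[1])[:2];a=np.arctan2(d[1],d[0])-np.pi/2;u=np.array([np.cos(a),np.sin(a)])
        print(n,"w",np.hypot(*d).round(4),"yaw",np.degrees(a).round(2),"mouth",(A.mean(0)[:2]+s*u).round(4))
    c=P.mean(0)-L.mean(0);print("axis dir",np.degrees(np.arctan2(c[1],c[0])).round(2),np.hypot(c[0],c[1]).round(4))
E
python3 - <<'E'
from h import *
p=pickle.load(open("w5.pkl","rb"))
print("L");hold(p,[(239,240),(237,338)],[(377,226),(372,362)],.045,[230,0],3)
f=lambda uv,z:cast(p,np.array(uv)/3+[230,0],z,True)
S=f([(377,226),(563,257),(372,362),(559,378)],.105);print(S.round(4))
print("M");hold(p,[(232,579),(230,670)],[(359,606),(349,727)],.051,[230,0],3)
print("knobs",f([(399,175),(385,515)],.06).round(4))
print("gauge?",f([(330,0)],.05))
E
```

```text
L
ledge w 0.0435 yaw -10.17 mouth [0.6238 0.1439]
plate w 0.0526 yaw -10.44 mouth [0.6242 0.1435]
axis dir -10.65 0.0424
[[0.6289 0.1693 0.105 ]
 [0.71   0.1515 0.105 ]
 [0.6194 0.1176 0.105 ]
 [0.7023 0.1022 0.105 ]]
M
ledge w 0.0451 yaw -7.72 mouth [ 0.5994 -0.0052]
plate w 0.0549 yaw -7.85 mouth [ 0.6008 -0.0066]
axis dir -9.37 0.0437
knobs [[0.6592 0.1932 0.06  ]
 [0.6334 0.0436 0.06  ]]
gauge? [[0.64667155 0.27858933 0.05      ]]
```

Emit:
drive_tool(
  motion=[
    [[0,0,0],-1],
    [[0,0,0],-1],
    [[0,0,0],-1],
    [[0,0,0],-1],
    [[0,0,0],-1],
  ],
)

```text
time_s: 13.98
tcp_pos: [0.4964, 0.0819, 0.2924]
ee_rot: [0.0, 0.57, 0.821, -0.0]
ft_force: [-0.4, -0.1, -2.9]
finger_gap: 0.509
```

Emit:
drive_tool(
  motion=[
    [[0,0,0],-1],
    [[0,0,0],-1],
    [[0,0,0],-1],
    [[0,0,0],-1],
    [[0,0,0],-1],
  ],
)

```text
time_s: 14.4
tcp_pos: [0.4964, 0.0819, 0.2924]
ee_rot: [-0.0, 0.338, 0.941, -0.0]
ft_force: [-0.6, -0.3, -2.9]
finger_gap: 0.507
```

Emit:
drive_tool(
  motion=[
    [[0,0,0],-1],
    [[0,0,0],-1],
    [[0,0,0],-1],
    [[0,0,0],-1],
    [[0,0,0],-0.9],
  ],
)

```text
time_s: 14.82
tcp_pos: [0.4964, 0.0819, 0.2924]
ee_rot: [-0.0, 0.088, 0.996, -0.0]
ft_force: [0.1, 0.5, -3.1]
finger_gap: 0.509
```

Emit:
drive_tool(
  motion=[
    [[0.3,1,0],0],
    [[0.4,1,0],0],
    [[0.5,1,0],0],
    [[0.4,1,0],0],
    [[0.2,0.2,1],0],
  ],
)

```text
time_s: 15.23
tcp_pos: [0.4771, 0.1737, 0.2753]
ee_rot: [0.002, 0.09, 0.996, 0.001]
ft_force: [0.5, -0.3, -1.6]
finger_gap: 0.51
```

Emit:
drive_tool(
  motion=[
    [[0,0,1],0],
    [[0,0,1],0],
    [[0,0,1],0],
    [[0,0,1],0],
    [[0,0,1],0],
  ],
)

```text
time_s: 15.65
tcp_pos: [0.4765, 0.1711, 0.1714]
ee_rot: [-0.0, 0.091, 0.996, -0.0]
ft_force: [0.1, 0.5, -2.2]
finger_gap: 0.512
```

Emit:
drive_tool(
  motion=[
    [[0,0,1],0],
    [[0,0,1],0],
    [[0,0,1],0],
    [[0,0,0.8],0],
    [[0,0,0.6],0],
  ],
)

```text
time_s: 16.07
tcp_pos: [0.4761, 0.171, 0.0828]
ee_rot: [-0.001, 0.091, 0.996, -0.0]
ft_force: [-0.6, -0.0, -3.7]
finger_gap: 0.509
```

Emit:
drive_tool(
  motion=[
    [[0,0,0],0],
    [[0,0,0],0],
  ],
)

```text
time_s: 16.23
tcp_pos: [0.4765, 0.1712, 0.0843]
ee_rot: [-0.0, 0.092, 0.996, -0.0]
ft_force: [1.1, -0.5, -2.1]
finger_gap: 0.506
```

```bash
python3 - <<'E'
from h import *
go([.4961,.1672,.0690],79.6)
E
```

```text
t 16.23 tcp [0.4765 0.1712 0.0843] jaw 79.48 units [-1.   -0.02  0.77] spin -0.019420964945823016 F [ 1.1 -0.5 -2.1] gap 0.506 q [ 0.19  0.11  1.79 -0.    1.24 -1.19]
```

Emit:
drive_tool(
  motion=[
    [[0,0,0.4],0],
    [[0,0,0.37],0],
    [[-0.5,0,0],0],
    [[-0.5,0,0],0],
    [[0,0,0],0],
  ],
)

```text
time_s: 16.65
tcp_pos: [0.4985, 0.1673, 0.0693]
ee_rot: [0.001, 0.093, 0.996, 0.0]
ft_force: [-0.0, 0.1, -2.2]
finger_gap: 0.509
```

Emit:
drive_tool(
  motion=[
    [[-0.5,0,0],0],
    [[-0.5,0,0],0],
    [[-0.4,0,0],0],
    [[-0.4,0,0],0],
    [[0,0,0],0],
  ],
)

```text
time_s: 17.07
tcp_pos: [0.5334, 0.1612, 0.069]
ee_rot: [0.0, 0.093, 0.996, 0.001]
ft_force: [6.1, 4.4, -0.9]
finger_gap: 0.51
```

```bash
python3 - <<'E'
from h import *
go([.6004,.148,.0685],79.6)
p=r.snapshot("scene");crop(p,255,200,375,300,6,"pics/s5.png")
E
```

```text
t 17.07 tcp [0.5334 0.1612 0.069 ] jaw 79.37 units [-3.41 -0.03  0.02] spin -0.038194963637323553 F [ 6.1  4.4 -0.9] gap 0.51 q [ 0.15  0.22  1.69  0.    1.23 -1.23]
```

View pics/s5.png

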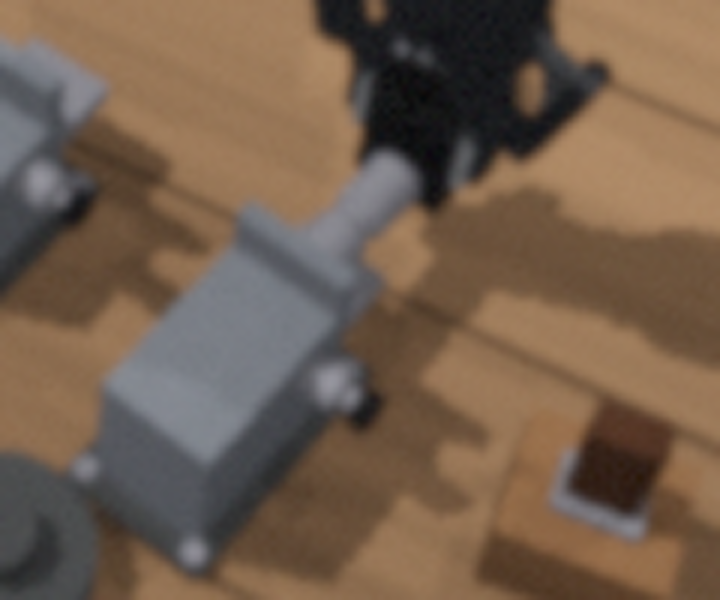

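Emit:
drive_tool(
  motion=[
    [[-0.3,0,0],0],
    [[-0.3,0,0],0],
    [[-0.3,0,0],0],
    [[0,0,0],0],
  ],
)

```text
time_s: 17.45
tcp_pos: [0.55, 0.1583, 0.0683]
ee_rot: [-0.001, 0.092, 0.996, 0.001]
ft_force: [5.1, 7.0, -9.8]
finger_gap: 0.509
```

Emit:
drive_tool(
  motion=[
    [[-0.3,0,0],0],
    [[-0.3,0,0],0],
    [[-0.3,0,0],0],
    [[0,0,0],0],
  ],
)

```text
time_s: 17.78
tcp_pos: [0.5675, 0.1549, 0.0682]
ee_rot: [-0.001, 0.092, 0.996, 0.0]
ft_force: [1.6, 5.9, -8.3]
finger_gap: 0.511
```

Emit:
drive_tool(
  motion=[
    [[-0.3,0,0],0],
    [[-0.3,0,0],0],
    [[-0.3,0,0],0],
    [[0,0,0],0],
  ],
)

```text
time_s: 18.12
tcp_pos: [0.5852, 0.1515, 0.0682]
ee_rot: [-0.001, 0.092, 0.996, 0.0]
ft_force: [1.8, 5.4, -8.3]
finger_gap: 0.507
```

Emit:
drive_tool(
  motion=[
    [[-0.25,0,0],0],
    [[-0.25,0,0],0],
    [[-0.15,0,0],0],
    [[0,0,0],0],
  ],
)

```text
time_s: 18.45
tcp_pos: [0.5978, 0.1492, 0.0682]
ee_rot: [-0.001, 0.092, 0.996, 0.0]
ft_force: [2.4, 5.1, -7.3]
finger_gap: 0.51
```

Emit:
drive_tool(
  motion=[
    [[-0.15,0,0],0],
    [[-0.1,0,0],0],
    [[0,0,0],0],
  ],
)

```text
time_s: 18.7
tcp_pos: [0.6007, 0.1486, 0.0682]
ee_rot: [-0.003, 0.092, 0.996, 0.0]
ft_force: [-20.5, 7.1, 4.3]
finger_gap: 0.508
```

```bash
python3 - <<'E'
from h import *
go([.6004,.148,.0685],79.6)
E
```

```text
t 18.7 tcp [0.6007 0.1486 0.0682] jaw 79.43 units [ 0.01 -0.03 -0.02] spin -0.02893735059172779 F [-20.5   7.1   4.3] gap 0.508 q [ 0.12  0.35  1.54  0.    1.27 -1.27]
```

Emit:
drive_tool(
  motion=[
    [[-0.1,0,0],0],
    [[-0.1,0,0],0],
    [[0,0,0],0],
  ],
)

```text
time_s: 18.95
tcp_pos: [0.6011, 0.1479, 0.0676]
ee_rot: [-0.007, 0.092, 0.996, -0.0]
ft_force: [-54.2, 5.2, 19.9]
finger_gap: 0.51
```

Emit:
drive_tool(
  motion=[
    [[0.1,0,0],0],
    [[0.1,0,0],0],
    [[0,0,0],0],
  ],
)

```text
time_s: 19.2
tcp_pos: [0.601, 0.1479, 0.0681]
ee_rot: [-0.002, 0.093, 0.996, -0.0]
ft_force: [-13.9, 1.2, -0.8]
finger_gap: 0.507
```

Emit:
drive_tool(
  motion=[
    [[0,0,0],0],
    [[0,0,0],0],
    [[0,0,0],0],
    [[0,0,0],0],
    [[0,0,0],0],
  ],
  grip=-1,
)

```text
time_s: 19.62
tcp_pos: [0.6028, 0.1477, 0.069]
ee_rot: [0.0, 0.093, 0.996, -0.0]
ft_force: [-0.8, -1.0, 0.9]
finger_gap: 1.005
```

Emit:
drive_tool(
  motion=[
    [[0,0,0],0],
    [[0,0,-0.5],0],
    [[0,0,-1],0],
    [[0,0,-1],0],
    [[0,0,-1],0],
  ],
)

```text
time_s: 20.03
tcp_pos: [0.6024, 0.1478, 0.1405]
ee_rot: [0.0, 0.093, 0.996, -0.0]
ft_force: [0.5, -0.8, -1.2]
finger_gap: 0.999
```

Emit:
drive_tool(
  motion=[
    [[0,0,-1],0],
    [[0,0,-1],0],
    [[0,0,-1],0],
    [[0,0,-1],0],
    [[0,0,-1],0],
  ],
)

```text
time_s: 20.45
tcp_pos: [0.6023, 0.1478, 0.2409]
ee_rot: [0.0, 0.093, 0.996, 0.0]
ft_force: [-0.5, -0.5, -0.1]
finger_gap: 0.999
```

```bash
python3 - <<'E'
from h import *
p=r.snapshot("wrist");pickle.dump(p,open("w6.pkl","wb"));crop(p,150,90,350,290,3.5,"pics/w6.png")
go([.60,-.25,.24],79.4)
E
```

```text
t 20.5 tcp [0.6032 0.1479 0.2452] jaw 79.37 units [ -3.51 -19.58   0.26] spin -0.004717673180986519 F [-0.4  0.2  4.7] gap 0.999 q [ 0.12  0.24  1.3  -0.    1.59 -1.27]
```

View pics/w6.png

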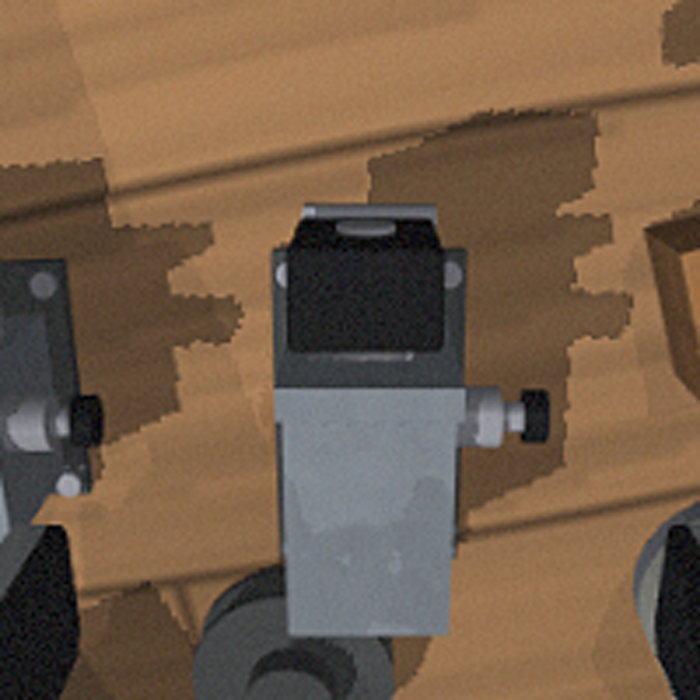

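```bash
python3 - <<'E'
from h import *
p=pickle.load(open("w6.pkl","rb"))
f=lambda uv,z:cast(p,np.array(uv)/3.5+[150,90],z,True)
A=f([(366,352),(368,388),(363,252),(289,352),(443,352),(276,388),(466,388)],.105);print(A.round(4))
u=np.array([.9836,-.1805]);print((A[:,:2]-[.624,.1437])@u, (A[:,:2]-[.624,.1437])@[.1805,.9836])
g=p["color"].astype(int).max(2);print(g[150:210,254].tolist())
E
```

```text
[[0.6138 0.1452 0.105 ]
 [0.6244 0.1438 0.105 ]
 [0.5856 0.1496 0.105 ]
 [0.6098 0.124  0.105 ]
 [0.6178 0.1664 0.105 ]
 [0.6196 0.1181 0.105 ]
 [0.6295 0.1712 0.105 ]]
[-0.01031286  0.00034306 -0.03884093 -0.01039241 -0.01023305  0.0002735
  0.0004796 ] [-0.00036559  0.00016291 -0.00108283 -0.02196768  0.02123803 -0.025949
  0.02799985]
[110, 103, 52, 65, 69, 90, 111, 66, 19, 15, 17, 37, 36, 42, 38, 32, 39, 36, 42, 33, 43, 32, 31, 37, 34, 27, 41, 34, 37, 32, 35, 36, 33, 34, 29, 39, 38, 38, 34, 29, 63, 97, 115, 73, 66, 66, 64, 64, 64, 61, 66, 137, 149, 142, 141, 142, 142, 142, 143, 143]
```

Emit:
drive_tool(
  motion=[
    [[-0.18,-1,0],0],
    [[-0.18,-1,0],0],
    [[-0.18,-1,0],0],
    [[-0.18,-1,0],0],
    [[-0.18,-1,0],0],
  ],
)

```text
time_s: 20.92
tcp_pos: [0.6015, 0.0453, 0.2397]
ee_rot: [0.0, 0.093, 0.996, -0.0]
ft_force: [0.8, 0.1, -0.1]
finger_gap: 0.999
```

Emit:
drive_tool(
  motion=[
    [[-0.18,-1,0],0],
    [[-0.18,-1,0],0],
    [[-0.18,-1,0],0],
    [[-0.18,-1,0],0],
    [[-0.18,-1,0],0],
  ],
)

```text
time_s: 21.33
tcp_pos: [0.6008, -0.0564, 0.2397]
ee_rot: [0.0, 0.093, 0.996, -0.0]
ft_force: [-0.1, 0.6, -0.4]
finger_gap: 1.0
```

Emit:
drive_tool(
  motion=[
    [[-0.18,-1,0],0],
    [[-0.18,-1,0],0],
    [[-0.18,-1,0],0],
    [[-0.18,-1,0],0],
    [[-0.18,-1,0],0],
  ],
)

```text
time_s: 21.75
tcp_pos: [0.6, -0.158, 0.2397]
ee_rot: [0.0, 0.093, 0.996, -0.0]
ft_force: [0.5, 0.2, 1.2]
finger_gap: 1.001
```

Emit:
drive_tool(
  motion=[
    [[-0.18,-1,0],0],
    [[-0.18,-1,0],0],
    [[-0.18,-1,0],0],
    [[-0.18,-1,0],0],
    [[0,0,0],1],
  ],
)

```text
time_s: 22.17
tcp_pos: [0.5991, -0.2415, 0.2392]
ee_rot: [-0.0, 0.144, 0.99, -0.001]
ft_force: [-0.2, 0.1, -0.4]
finger_gap: 0.999
```

Emit:
drive_tool(
  motion=[
    [[0,0,0],1],
    [[0,0,0],1],
    [[0,0,0],1],
    [[0,0,0],1],
    [[0,0,0],1],
  ],
)

```text
time_s: 22.58
tcp_pos: [0.5995, -0.2383, 0.2396]
ee_rot: [0.0, 0.398, 0.917, -0.0]
ft_force: [-0.3, -0.3, -0.2]
finger_gap: 0.998
```

Emit:
drive_tool(
  motion=[
    [[0,0,0],1],
    [[0,0,0],1],
    [[0,0,0],1],
    [[0,0,0],1],
    [[0,0,0],1],
  ],
)

```text
time_s: 23.0
tcp_pos: [0.5995, -0.2383, 0.2396]
ee_rot: [0.0, 0.622, 0.783, -0.0]
ft_force: [-0.6, 0.4, -0.4]
finger_gap: 0.996
```

Emit:
drive_tool(
  motion=[
    [[0,0,0],1],
    [[0,0,0],1],
    [[0,0,0],0.2],
    [[0,0,0],0],
    [[0,0,0],0],
  ],
)

```text
time_s: 23.42
tcp_pos: [0.5996, -0.2383, 0.2393]
ee_rot: [0.0, 0.705, 0.709, -0.0]
ft_force: [-0.4, 0.1, -0.7]
finger_gap: 1.0
```

```bash
python3 - <<'E'
from h import *
go([.602,-.334,.12],0)
p=r.snapshot("wrist");pickle.dump(p,open("w7.pkl","wb"));crop(p,106,50,406,290,2.5,"pics/w7.png")
E
```

```text
t 23.42 tcp [ 0.5996 -0.2383  0.2393] jaw 0.36 units [-4.79  0.09  5.96] spin 0.06064752844639069 F [-0.4  0.1 -0.7] gap 1.0 q [-0.5   0.3   1.25 -0.    1.6  -0.5 ]
```

View pics/w7.png

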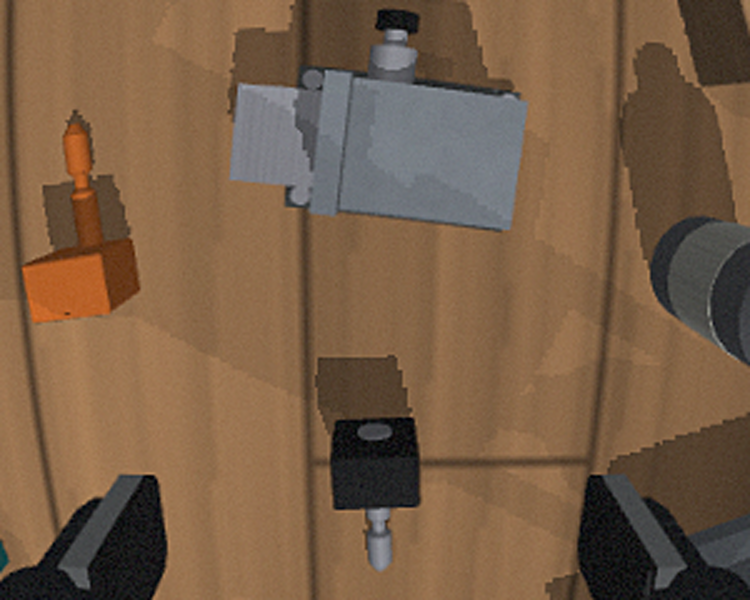

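```bash
python3 - <<'E'
from h import *
p=pickle.load(open("w7.pkl","rb"))
f=lambda uv,z:cast(p,np.array(uv)/2.5+[106,50],z,True)
T=f([(334,457),(417,452),(419,508),(332,505)],.052);print(T.round(4),T.mean(0));S=f([(377,510),(379,567)],.007);d=S[1]-S[0];print(S,np.degrees(np.arctan2(d[1],d[0])))
c=T[2:].mean(0)[:2];print("front edge",c)
E
```

```text
[[ 0.5829 -0.3193  0.052 ]
 [ 0.6235 -0.3164  0.052 ]
 [ 0.6254 -0.3477  0.052 ]
 [ 0.5816 -0.3462  0.052 ]] [ 0.60335893 -0.33237752  0.052     ]
[[ 0.60486813 -0.37385291  0.007     ]
 [ 0.60646284 -0.41327748  0.007     ]] -87.68366143050066
front edge [ 0.60351544 -0.34690826]
```

Emit:
drive_tool(
  motion=[
    [[0,0,0],-0.36],
    [[-1,0,0.9],0],
    [[-1,0,0.9],0],
    [[-1,0,0.9],0],
    [[-1,0,0.9],0],
  ],
)

```text
time_s: 23.88
tcp_pos: [0.6028, -0.319, 0.1663]
ee_rot: [0.0, 0.692, 0.722, -0.0]
ft_force: [0.5, -0.5, -0.5]
finger_gap: 1.004
```

Emit:
drive_tool(
  motion=[
    [[-0.69,0,1],0],
    [[0,0,1],0],
    [[0,0,1],0],
    [[0,0,1],0],
    [[0,0,0],0],
  ],
)

```text
time_s: 24.3
tcp_pos: [0.6019, -0.3312, 0.0826]
ee_rot: [-0.003, 0.692, 0.722, -0.0]
ft_force: [-0.6, 0.4, -0.2]
finger_gap: 1.001
```

```bash
python3 - <<'E'
from h import *
go([.603,-.332,.020],2.5)
E
```

```text
t 24.3 tcp [ 0.6019 -0.3312  0.0826] jaw 2.44 units [-0.04  0.06  3.13] spin -0.010828535656372651 F [-0.6  0.4 -0.2] gap 1.001 q [-0.62  0.47  1.34 -0.    1.35 -0.66]
```

Emit:
drive_tool(
  motion=[
    [[-0.05,0.05,1],0],
    [[0,0,1],0],
    [[0,0,0.8],0],
    [[0,0,0.4],0],
    [[0,0,0],0],
  ],
)

```text
time_s: 24.72
tcp_pos: [0.604, -0.3326, 0.0221]
ee_rot: [-0.001, 0.692, 0.722, -0.0]
ft_force: [-0.7, -0.4, -0.4]
finger_gap: 1.0
```

Emit:
drive_tool(
  motion=[
    [[0,0,0],0],
    [[0,0,0],0],
    [[0,0,0],0],
    [[0,0,0],0],
    [[0,0,0],0],
  ],
  grip=1,
)

```text
time_s: 25.13
tcp_pos: [0.605, -0.3334, 0.0245]
ee_rot: [0.001, 0.693, 0.721, 0.0]
ft_force: [-1.4, 1.6, 7.0]
finger_gap: 0.504
```

Emit:
drive_tool(
  motion=[
    [[0,0,0],0],
    [[0,0,0],0],
    [[0,0,0],0],
    [[0,0,0],0],
    [[0,0,0],0],
  ],
)

```text
time_s: 25.55
tcp_pos: [0.605, -0.3334, 0.0245]
ee_rot: [0.001, 0.693, 0.721, 0.0]
ft_force: [-0.4, 0.9, 7.2]
finger_gap: 0.505
```

```bash
python3 - <<'E'
from h import *
go([.603,-.332,.020],2.5)
E
```

```text
t 25.55 tcp [ 0.605  -0.3334  0.0245] jaw 2.34 units [ 0.07 -0.1   0.22] spin -0.026825872633608583 F [-0.4  0.9  7.2] gap 0.505 q [-0.61  0.52  1.38 -0.    1.24 -0.66]
```

Emit:
drive_tool(
  motion=[
    [[0,0,-0.5],0],
    [[0,0,-1],0],
    [[0,0,-1],0],
    [[0,0,-1],0],
    [[0,0,-1],0],
  ],
)

```text
time_s: 25.97
tcp_pos: [0.6044, -0.3329, 0.1149]
ee_rot: [0.0, 0.693, 0.721, -0.0]
ft_force: [0.3, -0.2, -1.3]
finger_gap: 0.507
```

Emit:
drive_tool(
  motion=[
    [[0,0,-1],-1],
    [[0,0,-1],-1],
    [[0,0,-1],-1],
    [[0,0,-1],-1],
    [[0,0,-1],-1],
  ],
)

```text
time_s: 26.38
tcp_pos: [0.6042, -0.3328, 0.215]
ee_rot: [0.0, 0.48, 0.877, -0.0]
ft_force: [0.3, -0.2, -1.9]
finger_gap: 0.502
```

Emit:
drive_tool(
  motion=[
    [[0,0,-0.5],-1],
    [[0,0,0],-1],
    [[0,0,0],-1],
    [[0,0,0],-1],
    [[0,0,0],-1],
  ],
)

```text
time_s: 26.8
tcp_pos: [0.6043, -0.3329, 0.224]
ee_rot: [0.0, 0.237, 0.972, -0.0]
ft_force: [0.5, -0.4, -1.6]
finger_gap: 0.502
```

Emit:
drive_tool(
  motion=[
    [[0,0,0],-1],
    [[0,0,0],-1],
    [[0,0,0],-1],
    [[0,0,0],-0.3],
    [[0.5,0.95,0],0],
  ],
)

```text
time_s: 27.22
tcp_pos: [0.5971, -0.3148, 0.2231]
ee_rot: [-0.0, 0.068, 0.998, -0.0]
ft_force: [-0.4, 1.2, -0.8]
finger_gap: 0.509
```

Emit:
drive_tool(
  motion=[
    [[0.5,0.95,0],0],
    [[0.5,0.95,0],0],
    [[0.5,0.95,0],0],
    [[0.5,0.95,0],0],
    [[0.5,0.95,0],0],
  ],
)

```text
time_s: 27.63
tcp_pos: [0.56, -0.2108, 0.2238]
ee_rot: [0.0, 0.069, 0.998, -0.0]
ft_force: [0.2, 0.6, -2.2]
finger_gap: 0.505
```

Emit:
drive_tool(
  motion=[
    [[0.5,0.95,0],0],
    [[0.5,0.95,0],0],
    [[0.5,0.95,0],0],
    [[0.5,0.95,0],0],
    [[0.5,0.95,0],0],
  ],
)

```text
time_s: 28.05
tcp_pos: [0.5235, -0.1099, 0.2239]
ee_rot: [0.0, 0.069, 0.998, -0.0]
ft_force: [0.3, 1.2, -0.8]
finger_gap: 0.507
```

Emit:
drive_tool(
  motion=[
    [[0.5,0.95,0],0],
    [[0.5,0.95,0],0],
    [[0.5,0.95,0],0],
    [[0.5,0.95,0],0],
    [[0.5,0.95,0],0],
  ],
)

```text
time_s: 28.47
tcp_pos: [0.4869, -0.009, 0.2239]
ee_rot: [0.0, 0.069, 0.998, -0.0]
ft_force: [-0.7, -0.5, -1.8]
finger_gap: 0.504
```

Emit:
drive_tool(
  motion=[
    [[0.5,0.9,0],0],
    [[0,0,1],0],
    [[0,0,1],0],
    [[0,0,1],0],
    [[0,0,1],0],
  ],
)

```text
time_s: 28.88
tcp_pos: [0.48, 0.0095, 0.1431]
ee_rot: [0.001, 0.068, 0.998, -0.0]
ft_force: [0.7, 1.0, -1.7]
finger_gap: 0.503
```

Emit:
drive_tool(
  motion=[
    [[0,0,1],0],
    [[0,0,1],0],
    [[0,0,0],0],
    [[0,0,0],0],
  ],
)

```text
time_s: 29.22
tcp_pos: [0.4799, 0.0093, 0.1034]
ee_rot: [-0.0, 0.069, 0.998, -0.0]
ft_force: [0.4, -0.3, -0.9]
finger_gap: 0.503
```

```bash
python3 - <<'E'
from h import *
go([.476,.011,.078],82.2)
E
```

```text
t 29.22 tcp [0.4799 0.0093 0.1034] jaw 82.13 units [0.2  0.06 1.27] spin -0.010984957933942496 F [ 0.4 -0.3 -0.9] gap 0.503 q [-0.14  0.03  1.83 -0.    1.28 -1.57]
```

Emit:
drive_tool(
  motion=[
    [[0,0.06,0.5],0],
    [[0,0,0.5],0],
    [[0,0,0.25],0],
    [[-0.5,0,0],0],
    [[-0.5,0,0],0],
  ],
)

```text
time_s: 29.63
tcp_pos: [0.5008, 0.0076, 0.078]
ee_rot: [0.0, 0.069, 0.998, -0.0]
ft_force: [0.1, 0.5, -1.2]
finger_gap: 0.499
```

Emit:
drive_tool(
  motion=[
    [[-0.5,0,0],0],
    [[-0.5,0,0],0],
    [[-0.4,0,0],0],
    [[-0.3,0,0],0],
    [[0,0,0],0],
  ],
)

```text
time_s: 30.05
tcp_pos: [0.5349, 0.0028, 0.0778]
ee_rot: [0.0, 0.069, 0.998, -0.0]
ft_force: [0.3, 0.4, -2.3]
finger_gap: 0.499
```

```bash
python3 - <<'E'
from h import *
go([.5776,-.0029,.0778],82.2)
E
```

```text
t 30.05 tcp [0.5349 0.0028 0.0778] jaw 82.12 units [-2.15  0.01 -0.  ] spin -0.012895253613568988 F [ 0.3  0.4 -2.3] gap 0.499 q [-0.14  0.17  1.74 -0.    1.24 -1.57]
```

No contact forces, tip about 14 mm in. Continue.

Emit:
drive_tool(
  motion=[
    [[-0.3,0,0],0],
    [[-0.3,0,0],0],
    [[-0.3,0,0],0],
    [[0,0,0],0],
  ],
)

```text
time_s: 30.38
tcp_pos: [0.5523, 0.0001, 0.0779]
ee_rot: [-0.0, 0.069, 0.998, -0.0]
ft_force: [2.9, -4.4, -1.9]
finger_gap: 0.504
```

Emit:
drive_tool(
  motion=[
    [[-0.25,0,0],0],
    [[-0.25,0,0],0],
    [[-0.2,0,0],0],
    [[0,0,0],0],
  ],
)

```text
time_s: 30.72
tcp_pos: [0.566, -0.002, 0.0779]
ee_rot: [0.0, 0.069, 0.998, -0.0]
ft_force: [3.1, -6.3, -2.5]
finger_gap: 0.502
```

Emit:
drive_tool(
  motion=[
    [[-0.2,0,0],0],
    [[-0.15,0,0],0],
    [[-0.1,0,0],0],
    [[0,0,0],0],
  ],
)

```text
time_s: 31.05
tcp_pos: [0.5749, -0.0029, 0.078]
ee_rot: [0.0, 0.069, 0.998, -0.0]
ft_force: [2.9, -4.3, -3.2]
finger_gap: 0.502
```

```bash
python3 - <<'E'
from h import *
go([.5776,-.0029,.0778],82.2)
E
```

```text
t 31.05 tcp [ 0.5749 -0.0029  0.078 ] jaw 82.12 units [-0.13  0.02  0.01] spin -0.01403112093709069 F [ 2.9 -4.3 -3.2] gap 0.502 q [-0.14  0.25  1.64 -0.    1.25 -1.57]
```

Emit:
drive_tool(
  motion=[
    [[-0.1,0,0],0],
    [[-0.1,0,0],0],
    [[0,0,0],0],
  ],
)

```text
time_s: 31.3
tcp_pos: [0.5763, -0.0029, 0.0777]
ee_rot: [-0.003, 0.069, 0.998, -0.0]
ft_force: [-21.9, -2.5, 10.1]
finger_gap: 0.504
```

Emit:
drive_tool(
  motion=[
    [[-0.1,0,0],0],
    [[0,0,0],0],
  ],
)

```text
time_s: 31.47
tcp_pos: [0.5766, -0.0029, 0.0776]
ee_rot: [-0.005, 0.068, 0.998, 0.0]
ft_force: [-40.3, 0.1, 20.4]
finger_gap: 0.506
```

Emit:
drive_tool(
  motion=[
    [[-0.1,0,0],0],
    [[0,0,0],0],
  ],
)

```text
time_s: 31.63
tcp_pos: [0.5769, -0.0029, 0.0775]
ee_rot: [-0.006, 0.068, 0.998, 0.0]
ft_force: [-56.2, 1.6, 30.3]
finger_gap: 0.508
```

Emit:
drive_tool(
  motion=[
    [[0.15,0,0],0],
    [[0.15,0,0],0],
    [[0,0,0],0],
  ],
)

```text
time_s: 31.88
tcp_pos: [0.5758, -0.0028, 0.0779]
ee_rot: [-0.0, 0.069, 0.998, -0.0]
ft_force: [-2.9, -3.5, -2.2]
finger_gap: 0.504
```

Emit:
drive_tool(
  motion=[
    [[0,0,0],0],
    [[0,0,0],0],
    [[0,0,0],0],
    [[0,0,0],0],
    [[0,0,0],0],
  ],
  grip=-1,
)

```text
time_s: 32.3
tcp_pos: [0.5765, -0.0027, 0.0779]
ee_rot: [0.0, 0.069, 0.998, 0.0]
ft_force: [0.4, -0.3, -0.8]
finger_gap: 1.002
```

Emit:
drive_tool(
  motion=[
    [[0,0,-0.5],0],
    [[0,0,-1],0],
    [[0,0,-1],0],
    [[0,0,-1],0],
    [[0,0,-1],0],
  ],
)

```text
time_s: 32.72
tcp_pos: [0.5763, -0.0028, 0.1697]
ee_rot: [0.0, 0.069, 0.998, -0.0]
ft_force: [0.0, -0.3, -0.5]
finger_gap: 1.001
```

Emit:
drive_tool(
  motion=[
    [[0,0,-1],0],
    [[0,0,-1],0],
    [[0,0,-1],0],
    [[0,0,-1],0],
    [[0,0,0],0],
  ],
)

```text
time_s: 33.13
tcp_pos: [0.5773, -0.0029, 0.2529]
ee_rot: [0.003, 0.069, 0.998, -0.0]
ft_force: [0.5, 0.4, 0.5]
finger_gap: 1.0
```

```bash
python3 - <<'E'
from h import *
p=r.snapshot("wrist");pickle.dump(p,open("w8.pkl","wb"));crop(p,150,110,450,310,2.6,"pics/w8.png")
go([.60,.2,.24],79.4)
E
```

```text
t 33.18 tcp [ 0.577  -0.0029  0.2507] jaw 82.13 units [ 0.25 10.21  0.54] spin 0.4551863051564074 F [ 0.2 -0.2 -0.4] gap 1.003 q [-0.14  0.15  1.4  -0.    1.59 -1.57]
```

View pics/w8.png

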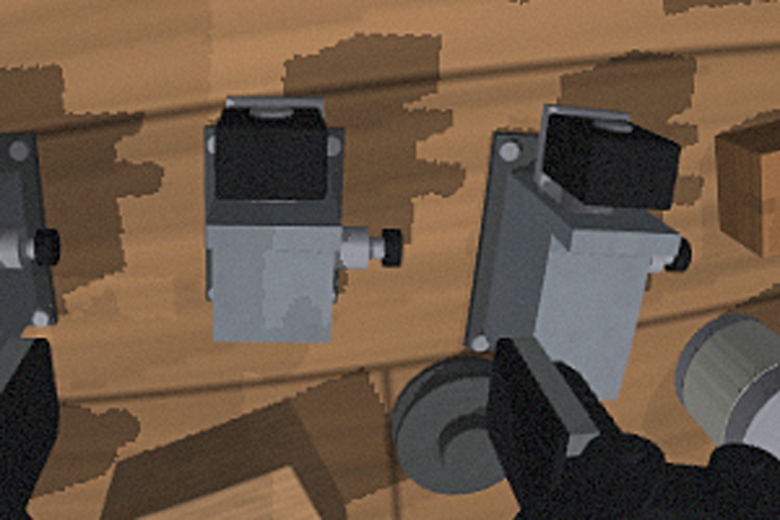

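Emit:
drive_tool(
  motion=[
    [[0.13,1,0],0],
    [[0.13,1,0],0],
    [[0.13,1,0],0],
    [[0.13,1,0],0],
    [[0.13,1,0],0],
  ],
)

```text
time_s: 33.6
tcp_pos: [0.5768, 0.099, 0.2475]
ee_rot: [-0.0, 0.069, 0.998, -0.0]
ft_force: [0.9, 0.2, -0.1]
finger_gap: 1.002
```

Emit:
drive_tool(
  motion=[
    [[0.13,1,0],0],
    [[0.13,1,0],0],
    [[0.13,1,0],0],
    [[0.13,1,0],0],
    [[0.13,1,0],0],
  ],
)

```text
time_s: 34.02
tcp_pos: [0.5777, 0.1998, 0.2474]
ee_rot: [-0.0, 0.069, 0.998, -0.0]
ft_force: [0.1, 0.1, -0.8]
finger_gap: 0.999
```

Emit:
drive_tool(
  motion=[
    [[0.13,1,0],0],
    [[0.13,1,0],0],
    [[0.13,1,0],0],
    [[0.13,0.8,0],0],
    [[0,0,0],0],
  ],
)

```text
time_s: 34.43
tcp_pos: [0.5775, 0.2781, 0.2472]
ee_rot: [-0.001, 0.068, 0.998, 0.0]
ft_force: [-0.1, -0.1, -0.6]
finger_gap: 0.999
```

```bash
python3 - <<'E'
from h import *
p=pickle.load(open("w8.pkl","rb"))
f=lambda uv,z:cast(p,np.array(uv)/2.6+[150,110],z,True)
A=f([(216,199),(326,199),(207,226),(342,224)],.105);print(A.round(4));d=A[1]-A[0];print(np.degrees(np.arctan2(-d[0],d[1])));d=A[3]-A[2];print(np.degrees(np.arctan2(-d[0],d[1])),A[:2].mean(0),A[2:].mean(0))
p=r.snapshot("wrist");pickle.dump(p,open("w9.pkl","wb"));crop(p,170,90,340,250,4,"pics/w9.png")
go([.63,.277,.12],80)
E
```

```text
[[ 0.586  -0.0267  0.105 ]
 [ 0.5919  0.016   0.105 ]
 [ 0.5966 -0.032   0.105 ]
 [ 0.6031  0.0211  0.105 ]]
-7.844220897416398
-6.952340136237335 [ 0.58898839 -0.00535206  0.105     ] [ 0.59982847 -0.00545111  0.105     ]
t 34.48 tcp [0.5777 0.2767 0.2472] jaw 82.23 units [-2.59  0.37  6.36] spin 0.3716270629621287 F [-0.2 -0.5  0.1] gap 1.002 q [ 0.33  0.28  1.24  0.    1.61 -1.11]
```

View pics/w9.png

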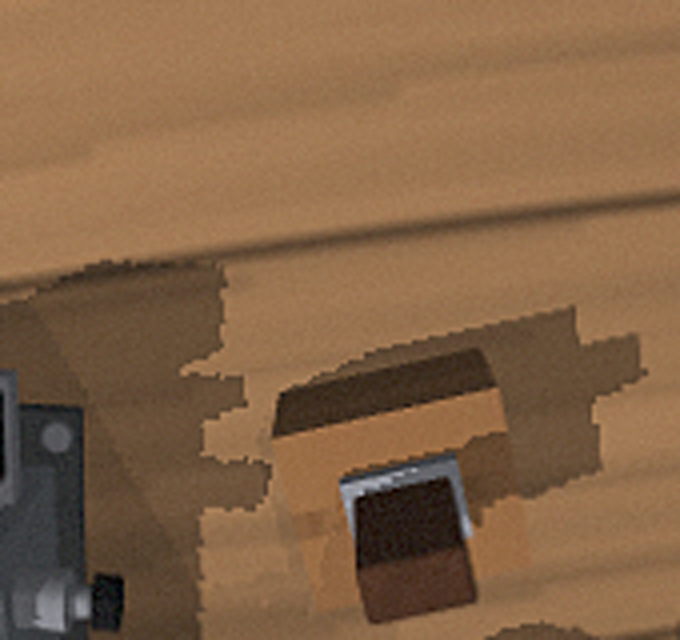

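```bash
python3 - <<'E'
from h import *
p=pickle.load(open("w9.pkl","rb"))
f=lambda uv,z:cast(p,np.array(uv)/4+[170,90],z,True)
yw=lambda d:round(np.degrees(np.arctan2(-d[0],d[1])),2)
T=f([(357,563),(466,544),(476,602),(370,622)],.110);print(T.round(4),T.mean(0),yw(T[1]-T[0]),yw(T[2]-T[3]),[np.linalg.norm(T[i]-T[i-1]).round(4) for i in range(4)])
S=f([(340,482),(456,456)],.056);print("shoulder",S,yw(S[1]-S[0]),np.linalg.norm(S[1]-S[0]))
W=f([(272,438),(497,388)],.05);print("stand",W,yw(W[1]-W[0]),np.linalg.norm(W[1]-W[0]))
a=np.radians(yw(W[1]-W[0]));u=np.array([np.cos(a),np.sin(a)]);print("stand ctr",W.mean(0)[:2]+.03*u,"gauge from shoulder",S.mean(0)[:2]+.013*u)
E
```

```text
[[0.6329 0.275  0.11  ]
 [0.6315 0.3035 0.11  ]
 [0.6485 0.3046 0.11  ]
 [0.6504 0.2762 0.11  ]] [0.64082502 0.28981087 0.11      ] 2.8 3.78 [np.float64(0.0176), np.float64(0.0286), np.float64(0.0171), np.float64(0.0284)]
shoulder [[0.6302517  0.27100857 0.056     ]
 [0.62676889 0.30646396 0.056     ]] 5.61 0.03562603737256092
stand [[0.61568577 0.25226634 0.05      ]
 [0.60918237 0.32133396 0.05      ]] 5.38 0.06937312941439286
stand ctr [0.64230192 0.28961297] gauge from shoulder [0.64145303 0.28995515]
```

Emit:
drive_tool(
  motion=[
    [[0,0,0],-1],
    [[0,0,0],-1],
    [[0,0,0],-0.18],
    [[-1,0.12,0],0],
    [[-1,0.12,0],0],
  ],
)

```text
time_s: 34.9
tcp_pos: [0.6177, 0.2834, 0.2486]
ee_rot: [0.0, -0.044, 0.999, -0.0]
ft_force: [-0.1, -0.2, 0.2]
finger_gap: 0.999
```

Emit:
drive_tool(
  motion=[
    [[-1,0.12,0],0],
    [[-0.2,0,1],0],
    [[0,0,1],0],
    [[0,0,1],0],
    [[0,0,1],0],
  ],
)

```text
time_s: 35.32
tcp_pos: [0.6413, 0.2877, 0.1667]
ee_rot: [-0.0, -0.044, 0.999, -0.0]
ft_force: [-0.0, 0.7, 0.5]
finger_gap: 0.998
```

Emit:
drive_tool(
  motion=[
    [[0,0,1],0],
    [[0,0,0],0],
    [[0,0,0],0],
  ],
)

```text
time_s: 35.57
tcp_pos: [0.6409, 0.2879, 0.1474]
ee_rot: [-0.001, -0.044, 0.999, -0.0]
ft_force: [-0.2, -0.8, 0.6]
finger_gap: 1.002
```

```bash
python3 - <<'E'
from h import *
go([.641,.290,.066],95.4)
E
```

```text
t 35.57 tcp [0.6409 0.2879 0.1474] jaw 95.08 units [-0.01  0.11  4.07] spin -0.053109870795244284 F [-0.2 -0.8  0.6] gap 1.002 q [ 0.31  0.45  1.22 -0.    1.47 -1.35]
```

Emit:
drive_tool(
  motion=[
    [[0,0.11,1],-0.05],
    [[0,0,1],0],
    [[0,0,1],0],
    [[0,0,0.7],0],
    [[0,0,0.35],0],
  ],
)

```text
time_s: 35.98
tcp_pos: [0.6409, 0.2905, 0.0663]
ee_rot: [-0.0, -0.048, 0.999, -0.0]
ft_force: [-1.1, -0.9, 0.0]
finger_gap: 0.998
```

Emit:
drive_tool(
  motion=[
    [[0,0,0],0],
    [[0,0,0],0],
    [[0,0,0],0],
    [[0,0,0],0],
    [[0,0,0],0],
  ],
  grip=1,
)

```text
time_s: 36.4
tcp_pos: [0.6415, 0.2909, 0.0682]
ee_rot: [0.001, -0.048, 0.999, 0.0]
ft_force: [-0.0, -0.1, 0.5]
finger_gap: 0.343
```

Emit:
drive_tool(
  motion=[
    [[0,0,0],0],
    [[0,0,0],0],
    [[0,0,0],0],
    [[0,0,0],0],
    [[0,0,0],0],
  ],
)

```text
time_s: 36.82
tcp_pos: [0.6415, 0.2909, 0.0681]
ee_rot: [0.001, -0.048, 0.999, 0.0]
ft_force: [0.1, 0.6, 6.9]
finger_gap: 0.345
```

```bash
python3 - <<'E'
from h import *
go([.641,.290,.066],95.4);print(r.sense()["ft_torque"])
E
```

```text
t 36.82 tcp [0.6415 0.2909 0.0681] jaw 95.51 units [ 0.03 -0.04  0.11] spin 0.01810186630081508 F [0.1 0.6 6.9] gap 0.345 q [ 0.32  0.51  1.31 -0.    1.33 -1.35]
[-0.04244738  0.09212359 -0.0177629 ]
```

Emit:
drive_tool(
  motion=[
    [[0,0,-0.4],0],
    [[0,0,-0.8],0],
    [[0,0,-1],0],
    [[0,0,-1],0],
    [[0,0,-1],0],
  ],
)

```text
time_s: 37.23
tcp_pos: [0.6408, 0.2907, 0.1524]
ee_rot: [-0.0, -0.048, 0.999, -0.0]
ft_force: [-0.4, 0.7, -1.2]
finger_gap: 0.347
```

Emit:
drive_tool(
  motion=[
    [[0,0,-1],0],
    [[0,0,-1],0],
    [[0,0,0],1],
    [[0,0,0],1],
    [[0,0,0],0.65],
  ],
)

```text
time_s: 37.65
tcp_pos: [0.641, 0.2908, 0.1919]
ee_rot: [0.0, 0.093, 0.996, 0.0]
ft_force: [1.0, -0.4, -1.7]
finger_gap: 0.341
```

Emit:
drive_tool(
  motion=[
    [[0,-1,0],0],
    [[0,-1,0],0],
    [[0,-1,0],0],
    [[0,-1,0],0],
    [[0,-1,0],0],
  ],
)

```text
time_s: 38.07
tcp_pos: [0.6226, 0.1915, 0.1915]
ee_rot: [0.0, 0.09, 0.996, -0.0]
ft_force: [-0.0, -0.1, -0.4]
finger_gap: 0.343
```

Emit:
drive_tool(
  motion=[
    [[-0.2,-1,0],0],
    [[0,-1,0],0],
    [[0,-0.4,0],0],
    [[0,0,0],0],
    [[0,0,0],0],
  ],
)

```text
time_s: 38.48
tcp_pos: [0.6183, 0.1447, 0.1914]
ee_rot: [0.0, 0.091, 0.996, 0.0]
ft_force: [0.1, -0.6, -1.4]
finger_gap: 0.346
```

```bash
python3 - <<'E'
from h import *
go([.6197,.1448,.160],79.6);
E
```

```text
t 38.48 tcp [0.6183 0.1447 0.1914] jaw 79.57 units [-0.07  0.02  1.57] spin -0.004304573565003504 F [ 0.1 -0.6 -1.4] gap 0.346 q [ 0.11  0.29  1.35  0.    1.5  -1.28]
```

Emit:
drive_tool(
  motion=[
    [[-0.07,0,0.5],0],
    [[0,0,0.5],0],
    [[0,0,0.4],0],
    [[0,0,0],0],
    [[0,0,0],0],
  ],
)

```text
time_s: 38.9
tcp_pos: [0.6192, 0.1445, 0.1618]
ee_rot: [-0.001, 0.09, 0.996, -0.0]
ft_force: [-0.1, 0.2, -0.8]
finger_gap: 0.347
```

Emit:
drive_tool(
  motion=[
    [[0,0,0.2],0],
    [[0,0,0.2],0],
    [[0,0,0.2],0],
    [[0,0,0],0],
  ],
)

```text
time_s: 39.23
tcp_pos: [0.6193, 0.1441, 0.15]
ee_rot: [-0.0, 0.091, 0.996, -0.0]
ft_force: [0.2, -0.5, -0.9]
finger_gap: 0.344
```

```bash
python3 - <<'E'
from h import *
go([.6197,.1448,.1231],79.6);
E
```

```text
t 39.23 tcp [0.6193 0.1441 0.15  ] jaw 79.61 units [-0.01  0.04  1.34] spin 0.0011119641457402925 F [ 0.2 -0.5 -0.9] gap 0.344 q [ 0.11  0.31  1.4  -0.    1.43 -1.28]
```

Emit:
drive_tool(
  motion=[
    [[0,0,0.3],0],
    [[0,0,0.3],0],
    [[0,0,0.3],0],
    [[0,0,0.3],0],
    [[0,0,0],0],
  ],
)

```text
time_s: 39.65
tcp_pos: [0.619, 0.1441, 0.1252]
ee_rot: [-0.001, 0.091, 0.996, -0.0]
ft_force: [-0.4, -0.2, -0.6]
finger_gap: 0.341
```

Emit:
drive_tool(
  motion=[
    [[0,0,0.1],0],
    [[0,0,0.05],0],
    [[0,0,0],0],
  ],
)

```text
time_s: 39.9
tcp_pos: [0.6196, 0.1442, 0.1238]
ee_rot: [0.0, 0.091, 0.996, -0.0]
ft_force: [0.1, 0.1, -1.0]
finger_gap: 0.343
```

Emit:
drive_tool(
  motion=[
    [[0,0,0.1],0],
    [[0,0,0],0],
  ],
)

```text
time_s: 40.07
tcp_pos: [0.6199, 0.1442, 0.1231]
ee_rot: [0.001, 0.091, 0.996, 0.0]
ft_force: [-3.8, -1.0, 10.5]
finger_gap: 0.344
```

Emit:
drive_tool(
  motion=[
    [[0,0,0.05],0],
    [[0,0,0],0],
  ],
)

```text
time_s: 40.23
tcp_pos: [0.62, 0.1442, 0.1231]
ee_rot: [0.001, 0.091, 0.996, 0.0]
ft_force: [-7.8, -0.9, 18.7]
finger_gap: 0.345
```

Emit:
drive_tool(
  motion=[
    [[0,0,-0.05],0],
    [[0,0,0],0],
    [[0,0,0],0],
    [[0,0,0],0],
    [[0,0,0],0],
  ],
)

```text
time_s: 40.65
tcp_pos: [0.62, 0.1442, 0.1231]
ee_rot: [0.001, 0.091, 0.996, 0.0]
ft_force: [-3.6, -0.5, 11.2]
finger_gap: 0.342
```

Emit:
drive_tool(
  motion=[
    [[0,0,0],0],
    [[0,0,0],0],
    [[0,0,0],0],
    [[0,0,0],0],
    [[0,0,0],0],
  ],
)

```text
time_s: 41.07
tcp_pos: [0.6199, 0.1442, 0.1231]
ee_rot: [0.001, 0.091, 0.996, 0.0]
ft_force: [-3.9, -1.1, 10.9]
finger_gap: 0.345
```

Emit:
drive_tool(
  motion=[
    [[0,0,0],0],
    [[0,0,0],0],
    [[0,0,-0.3],0],
    [[0,0,-0.5],0],
    [[0,0,-0.7],0],
  ],
)

```text
time_s: 41.48
tcp_pos: [0.6192, 0.1442, 0.1519]
ee_rot: [-0.001, 0.091, 0.996, -0.0]
ft_force: [-0.6, -0.5, -0.9]
finger_gap: 0.343
```

Emit:
drive_tool(
  motion=[
    [[0,0,-0.8],0],
    [[0,0,-0.8],0],
    [[0,0,-0.5],0],
    [[0,0,0],-0.45],
    [[0,0,0],0],
  ],
)

```text
time_s: 41.9
tcp_pos: [0.6199, 0.1442, 0.1949]
ee_rot: [0.001, 0.066, 0.998, 0.0]
ft_force: [0.3, -0.7, -2.4]
finger_gap: 0.343
```

Emit:
drive_tool(
  motion=[
    [[0,-1,0],0],
    [[0,-1,0],0],
    [[0,-1,0],0],
    [[0,-1,0],0],
    [[0,-1,0],0],
  ],
)

```text
time_s: 42.32
tcp_pos: [0.6058, 0.0443, 0.1935]
ee_rot: [-0.0, 0.068, 0.998, -0.0]
ft_force: [0.0, -0.2, -1.9]
finger_gap: 0.343
```

Emit:
drive_tool(
  motion=[
    [[0.2,-1,0],0],
    [[0,-1,0],0],
    [[0,-0.55,0],0],
    [[0,0,0],0],
    [[0,0,0],0],
  ],
)

```text
time_s: 42.73
tcp_pos: [0.5955, -0.005, 0.1938]
ee_rot: [-0.0, 0.068, 0.998, 0.0]
ft_force: [0.8, -0.2, -1.2]
finger_gap: 0.342
```

```bash
python3 - <<'E'
from h import *
go([.5954,-.0052,.160],82.3);
E
```

```text
t 42.73 tcp [ 0.5955 -0.005   0.1938] jaw 82.22 units [ 0.   -0.01  1.69] spin -0.013232248300586965 F [ 0.8 -0.2 -1.2] gap 0.342 q [-0.14  0.21  1.45  0.    1.49 -1.57]
```

Emit:
drive_tool(
  motion=[
    [[0,0,0.5],0],
    [[0,0,0.5],0],
    [[0,0,0.5],0],
    [[0,0,0.1],0],
    [[0,0,0],0],
  ],
)

```text
time_s: 43.15
tcp_pos: [0.5949, -0.0044, 0.1604]
ee_rot: [-0.001, 0.067, 0.998, 0.0]
ft_force: [-0.1, 0.1, -0.5]
finger_gap: 0.344
```

Emit:
drive_tool(
  motion=[
    [[0,0,0.2],0],
    [[0,0,0.2],0],
    [[0,0,0.2],0],
    [[0,0,0],0],
  ],
)

```text
time_s: 43.48
tcp_pos: [0.5952, -0.0049, 0.1491]
ee_rot: [-0.0, 0.067, 0.998, -0.0]
ft_force: [-0.7, 1.3, -1.9]
finger_gap: 0.34
```

Emit:
drive_tool(
  motion=[
    [[0,0,0.3],0],
    [[0,0,0.3],0],
    [[0,0,0.3],0],
    [[0,0,0.25],0],
    [[0,0,0],0],
  ],
)

```text
time_s: 43.9
tcp_pos: [0.5949, -0.0048, 0.1255]
ee_rot: [-0.001, 0.067, 0.998, 0.0]
ft_force: [0.1, -1.2, -0.8]
finger_gap: 0.341
```

Emit:
drive_tool(
  motion=[
    [[0,0,0.1],0],
    [[0,0,0],0],
  ],
)

```text
time_s: 44.07
tcp_pos: [0.5954, -0.0049, 0.1247]
ee_rot: [-0.0, 0.067, 0.998, -0.0]
ft_force: [-0.9, -0.6, -1.7]
finger_gap: 0.342
```

Emit:
drive_tool(
  motion=[
    [[0,0,0.06],0],
    [[0,0,0],0],
  ],
)

```text
time_s: 44.23
tcp_pos: [0.5955, -0.0049, 0.1237]
ee_rot: [0.0, 0.067, 0.998, -0.0]
ft_force: [-0.4, -0.2, -0.6]
finger_gap: 0.345
```

Emit:
drive_tool(
  motion=[
    [[0,0,0.09],0],
    [[0,0,0],0],
  ],
)

```text
time_s: 44.4
tcp_pos: [0.5957, -0.005, 0.1231]
ee_rot: [0.001, 0.067, 0.998, -0.0]
ft_force: [-4.5, 0.2, 12.1]
finger_gap: 0.345
```

Emit:
drive_tool(
  motion=[
    [[0,0,0.03],0],
    [[0,0,0],0],
  ],
)

```text
time_s: 44.57
tcp_pos: [0.5957, -0.005, 0.1231]
ee_rot: [0.001, 0.067, 0.998, -0.0]
ft_force: [-7.9, 1.6, 18.6]
finger_gap: 0.349
```

Emit:
drive_tool(
  motion=[
    [[0,0,-0.04],0],
    [[0,0,0],0],
    [[0,0,0],0],
    [[0,0,0],0],
    [[0,0,0],0],
  ],
)

```text
time_s: 44.98
tcp_pos: [0.5957, -0.005, 0.1231]
ee_rot: [0.001, 0.067, 0.998, -0.0]
ft_force: [-3.4, -0.1, 10.8]
finger_gap: 0.346
```

Emit:
drive_tool(
  motion=[
    [[0,0,0],0],
    [[0,0,0],0],
    [[0,0,0],0],
    [[0,0,0],0],
    [[0,0,0],0],
  ],
)

```text
time_s: 45.4
tcp_pos: [0.5957, -0.005, 0.1231]
ee_rot: [0.001, 0.067, 0.998, -0.0]
ft_force: [-3.7, -0.2, 10.7]
finger_gap: 0.341
```

Emit:
drive_tool(
  motion=[
    [[0,0,0],0],
    [[0,0,0],0],
    [[0,0,-0.3],0],
    [[0,0,-0.5],0],
    [[0,0,-0.7],0],
  ],
)

```text
time_s: 45.82
tcp_pos: [0.5951, -0.0049, 0.1522]
ee_rot: [-0.001, 0.067, 0.998, 0.0]
ft_force: [-0.1, -0.5, -0.4]
finger_gap: 0.342
```

Emit:
drive_tool(
  motion=[
    [[0,0,-0.8],0],
    [[0,0,-0.8],0],
    [[0,0,-0.5],-0.22],
    [[0,0,0],-1],
    [[0,0,0],-1],
  ],
)

```text
time_s: 46.23
tcp_pos: [0.5957, -0.0049, 0.1953]
ee_rot: [0.001, -0.052, 0.999, -0.0]
ft_force: [0.5, -0.8, -1.3]
finger_gap: 0.341
```

Emit:
drive_tool(
  motion=[
    [[-0.25,1,0],0],
    [[-0.25,1,0],0],
    [[-0.25,1,0],0],
    [[-0.25,1,0],0],
    [[-0.25,1,0],0],
  ],
)

```text
time_s: 46.65
tcp_pos: [0.6106, 0.098, 0.1944]
ee_rot: [0.0, -0.05, 0.999, -0.0]
ft_force: [0.5, -0.5, -0.9]
finger_gap: 0.342
```

Emit:
drive_tool(
  motion=[
    [[-0.25,1,0],0],
    [[-0.25,1,0],0],
    [[-0.25,1,0],0],
    [[-0.25,1,0],0],
    [[-0.25,1,0],0],
  ],
)

```text
time_s: 47.07
tcp_pos: [0.6256, 0.2001, 0.1943]
ee_rot: [-0.0, -0.05, 0.999, -0.0]
ft_force: [0.9, 0.1, -1.8]
finger_gap: 0.349
```

Emit:
drive_tool(
  motion=[
    [[-0.25,1,0],0],
    [[-0.25,1,0],0],
    [[-0.25,1,0],0],
    [[-0.25,1,0],0],
    [[-0.2,0.5,0],0],
  ],
)

```text
time_s: 47.48
tcp_pos: [0.6405, 0.293, 0.1941]
ee_rot: [-0.0, -0.05, 0.999, 0.0]
ft_force: [-0.5, -0.6, -2.3]
finger_gap: 0.342
```

Emit:
drive_tool(
  motion=[
    [[0,0,0.5],0],
    [[0,0,0.5],0],
    [[0,0,0.5],0],
    [[0,0,0],0],
    [[0,0,0],0],
  ],
)

```text
time_s: 47.9
tcp_pos: [0.6404, 0.2899, 0.1631]
ee_rot: [-0.001, -0.049, 0.999, -0.0]
ft_force: [0.5, -0.7, -0.7]
finger_gap: 0.34
```

```bash
python3 - <<'E'
from h import *
go([.6412,.2908,.110],95.5);
E
```

```text
t 47.9 tcp [0.6404 0.2899 0.1631] jaw 95.58 units [-0.05  0.04  2.66] spin 0.013793326175781809 F [ 0.5 -0.7 -0.7] gap 0.34 q [ 0.32  0.45  1.2  -0.    1.5  -1.35]
```

Emit:
drive_tool(
  motion=[
    [[-0.03,0.04,0.7],0],
    [[0,0,0.7],0],
    [[0,0,0.7],0],
    [[0,0,0.5],0],
    [[0,0,0.3],0],
  ],
)

```text
time_s: 48.32
tcp_pos: [0.6408, 0.2914, 0.1044]
ee_rot: [-0.001, -0.049, 0.999, -0.0]
ft_force: [-0.5, -0.2, -1.3]
finger_gap: 0.341
```

Emit:
drive_tool(
  motion=[
    [[0,0,0.2],0],
    [[0,0,0.2],0],
    [[0,0,0.2],0],
    [[0,0,0],0],
    [[0,0,0],0],
  ],
)

```text
time_s: 48.73
tcp_pos: [0.6412, 0.2918, 0.0943]
ee_rot: [0.0, -0.049, 0.999, -0.0]
ft_force: [-0.3, -0.5, -1.7]
finger_gap: 0.345
```

```bash
python3 - <<'E'
from h import *
go([.6412,.2908,.0681],95.5);
E
```

```text
t 48.73 tcp [0.6412 0.2918 0.0943] jaw 95.63 units [ 0.01 -0.05  1.31] spin 0.02164783991492906 F [-0.3 -0.5 -1.7] gap 0.345 q [ 0.32  0.49  1.28 -0.    1.38 -1.35]
```

Emit:
drive_tool(
  motion=[
    [[0,-0.05,0.3],0],
    [[0,0,0.3],0],
    [[0,0,0.3],0],
    [[0,0,0.3],0],
    [[0,0,0],0],
  ],
)

```text
time_s: 49.15
tcp_pos: [0.6409, 0.2906, 0.0687]
ee_rot: [-0.001, -0.049, 0.999, -0.0]
ft_force: [0.1, -0.6, -2.0]
finger_gap: 0.344
```

Emit:
drive_tool(
  motion=[
    [[0,0,0.08],0],
    [[0,0,0.05],0],
    [[0,0,0],0],
  ],
)

```text
time_s: 49.4
tcp_pos: [0.6413, 0.2908, 0.0682]
ee_rot: [0.0, -0.049, 0.999, -0.0]
ft_force: [-3.4, -2.5, 6.8]
finger_gap: 0.348
```

```bash
python3 - <<'E'
from h import *
go([.6412,.2908,.0681],95.5);
E
```

```text
t 49.4 tcp [0.6413 0.2908 0.0682] jaw 95.63 units [0.01 0.   0.  ] spin 0.021478624767813887 F [-3.4 -2.5  6.8] gap 0.348 q [ 0.32  0.51  1.31 -0.    1.33 -1.35]
```

Resting on its shoulder at the original pose. Release, rise, and check.

Emit:
drive_tool(
  motion=[
    [[0,0,0],0],
    [[0,0,0],0],
    [[0,0,0],0],
    [[0,0,0],0],
    [[0,0,0],0],
  ],
  grip=-1,
)

```text
time_s: 49.82
tcp_pos: [0.6412, 0.2908, 0.0674]
ee_rot: [-0.0, -0.049, 0.999, -0.0]
ft_force: [0.5, -0.7, -0.2]
finger_gap: 0.999
```

Emit:
drive_tool(
  motion=[
    [[0,0,0],0],
    [[0,0,-0.5],0],
    [[0,0,-1],0],
    [[0,0,-1],0],
    [[0,0,-1],0],
  ],
)

```text
time_s: 50.23
tcp_pos: [0.6412, 0.2908, 0.1391]
ee_rot: [0.0, -0.049, 0.999, -0.0]
ft_force: [0.4, -0.1, -0.1]
finger_gap: 0.998
```

Emit:
drive_tool(
  motion=[
    [[0,0,-1],0],
    [[0,0,-1],0],
    [[0,0,-1],0],
    [[0,0,-1],0],
    [[0,0,-1],0],
  ],
)

```text
time_s: 50.65
tcp_pos: [0.6411, 0.2908, 0.2395]
ee_rot: [0.0, -0.049, 0.999, 0.0]
ft_force: [-0.1, 0.9, -0.1]
finger_gap: 0.999
```

Emit:
drive_tool(
  motion=[
    [[1,-0.5,0],0],
    [[1,-0.5,0],0],
    [[1,-0.5,0],0],
    [[1,-0.5,0],0],
    [[1,-0.5,0],0],
  ],
)

```text
time_s: 51.07
tcp_pos: [0.5456, 0.2307, 0.2382]
ee_rot: [0.0, -0.049, 0.999, 0.0]
ft_force: [0.7, 0.1, 0.3]
finger_gap: 0.999
```

```bash
python3 - <<'E'
from h import *
go([.5,.2,.2])
p=r.snapshot("wrist");q=r.snapshot("scene")
a=p["color"];b=q["color"][150:310,120:390];b=cv2.resize(b,(675,400),interpolation=cv2.INTER_CUBIC)
cv2.imwrite("pics/f1.png",cv2.resize(a,(768,576))[:,:,::-1]);cv2.imwrite("pics/f2.png",b[:,:,::-1])
E
```

```text
t 51.07 tcp [0.5456 0.2307 0.2382] jaw 95.63 units [ 2.42 -1.3   1.91] spin None F [0.7 0.1 0.3] gap 0.999 q [ 0.27  0.18  1.38 -0.    1.57 -1.4 ]
```

View pics/f1.png

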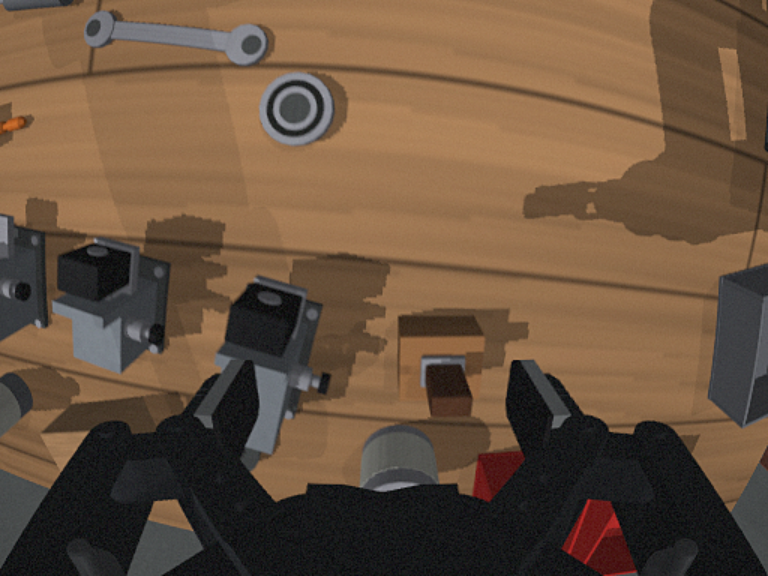

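View pics/f2.png

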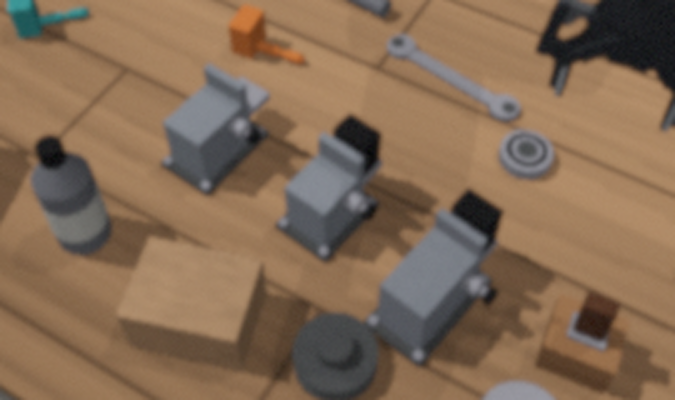

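```bash
python3 -c "
from rig import r
print(r.close_job())"
```

```text
the job is handed in; nothing more can be done
None
```

The job is done and handed in at about 51 s. Only the thickest and thinnest pins were on the bench; there was no middle pin, so its holder stays empty.

- **Pins:** I pushed both into their own holders until they stopped against the end of the bore, at about 55 N. Each stopped within 1 mm of the position I had worked out for a pin that is home.
- **Gauge check:** I checked the thickest pin first, then the thinnest. Each time the blade went into the gap without catching, and the shoulder came to rest at the expected height (tool at 0.1231 m). I held it there for about 1.3 s, then lifted it out.
- **Gauge return:** The gauge is back in its slot, at the same height and position I picked it up from.

The last pictures show both pins seated with handles upright, the gauge standing in its slot, and the robot clear. The other items in view look undisturbed, though those pictures do not cover the whole bench.

**One disagreement:** in the images the gaps between handle and holder measured 10.6 to 10.8 mm instead of 9 mm. I put this down to picture resolution, because the pins stopped where expected and the gauge's shoulder came down fully. The plunger travel could not be read directly, so the plungers sitting in the grooves is inferred from those same stops.

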